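# Couple the trailer coupler to the test ball and lock it

## Task

Try the repaired trailer coupler on the test stand: first raise its handle while the coupler still stands on the bench, then lift it by its lug and lower it gently onto the ball, feeling for the ball, until the ball is fully home in the socket and the tongue lies level on the rest, with the handle still up. Then press the handle fully down to lock it, and let go. Do not press hard on the stand at any time.

Things in the scene. Friction and masses are not known exactly. Their poses are not given: they have to be found in the camera images.
- coupler: plain aluminium trailer coupler, 0.7 kg, 148 x 47 mm, head 41 mm tall, standing on its flat underside. Origin on the underside on the socket's axis; x to the nose (24 mm ahead), z up. Tongue 24 mm wide, 22 mm tall, along -x to x = -124 mm. The socket, open below, has 1.5 mm clearance round the ball (a bit more behind), home when the ceiling (35 mm above the underside) rests on it
- lug (a point): where to grasp the lifting lug, an upright plate on top of the coupler's head: 14 mm thick (along y), 36 mm long (x), its top 20 mm above this point, the head's domed top 19 to 27 mm below it. The point lies at x = 6, z = 68 mm of the coupler; axes as the coupler's. The coupler's weight hangs about 45 mm behind it: grip firmly
- socket (a point): where the centre of the ball comes to lie in the coupler: on the socket's axis, 20 mm above the underside; axes as the coupler's
- handle_grip (a point): centre of the black ball knob (22 mm) at the end of the handle, a 10 mm bar. Handle down: the knob stands above the tongue, 114 mm behind the socket's axis, 55 mm above the coupler's underside, 22 mm clear of the tongue's top, sides free. It revolves freely, so it can be pinched while the handle turns. It swings up about the hinge point at 87 mm radius (86 behind, 12 above the hinge when down)
- handle_hinge (a point): the handle's hinge axis (along the coupler's y): 28 mm behind the socket's axis, 43 mm above the underside; axes as the coupler's
- handle (a joint): handle angle: 0 = down (locked), 0.85 = fully up. Stiff: stays where left, about 2 N at the knob moves it. Its hook swings under the ball from behind as it goes down; below 0.2 the hook bars the mouth of the socket. The last 0.1 may take a little more as the hook draws the ball tight. When up, the knob's centre is 0.116 m above the underside, 0.076 m behind the socket's axis, clear of the lug
- ball_stand: fixed dark steel stand: plate 200 x 84 x 8 mm with a 30 mm steel ball on a stud and a rest bar for the tongue. Origin on the bench under the ball's middle place; x from the rest to the ball. The rest is at x = -92 mm, 24 x 80 mm, its top 28 mm above the bench, with 5 mm lips at its ends. The seated coupler lies level, along x, nose to +x, tongue on the rest, underside 28 mm above the bench
- stand_ball (a point): middle place of the ball's centre, 48 mm above the bench over the stand's origin; axes as the stand's. The true place is not measured: the stud stands on a 48 mm eccentric disc clamped at an unknown turn, so the ball's centre lies 14 mm from this point in any horizontal direction (its height is true). It does not give when pressed; lowered off-centre, the rim lands on the ball's shoulder

How it is judged:
By the outcome, as a careful person would: the job done as asked, in the order asked, and still so for the second after the job is handed in, with the robot touching nothing.
It also fails if it takes over 72 s, if anything falls off the work surface, if the arm or the gripper's body presses on something with over 40 N, if the wrist force passes 120 N, or if a joint passes its speed limit or range.

## Robot

A 6-joint arm with a two-finger parallel gripper is mounted at the origin on a cart in front of the work surface, level with it; the furniture and walls round the work are solid. World frame = base frame: x ahead of the robot, y to its left, z up, the work surface at z = 0. Lengths are in m, angles in rad, forces in N, time in s.
With the tool pointing down it reaches from about 0.35 to 0.975 m from the base axis. Payload 4.9 kg.
Tool frame: the origin (TCP) lies midway between the tips of the shut fingers; the grasp point (between the pads) lies 19 mm behind it; z points along the fingers, y is the line along which they close (so a half turn about z gives the same grasp; the last joint's range is limited). The gripper opens to 85 mm and grips with 20 to 120 N. Pads are 22 mm wide; open, the fingers measure 114 mm over their backs; the gripper's body (76 mm by 85 mm) begins 54 mm behind the grasp point. The pads swing forward as they close: fully open they stand 13 mm farther back than shut.
Start: joints at [-1.334, 0.053, 1.613, -0, 1.476, -0.119], TCP at [0.218, -0.586, 0.231] pointing down, gripper open.
Joint ranges: [-3.01, 3.01], [-1.01, 2.22], [0.06, 2.58], [-1.02, 4.17], [0.09, 2.62], [-3.14, 3.14]. Speed limits (rad/s): [2.57, 2.57, 3.14, 3.14, 3.14, 3.14].

## Interface

Orientations are given as a rotation vector (axis times angle).
In Python, from station import ctrl gives the robot as it stands.
- The arm moves only by the shell command python3 -m handwheel 'ROWS' [FORCE]. ROWS is JSON, a list of rows, each an object with "gripper": the gripper command: -1 is fully open, 1 is shut, values between are in proportion; "offset": the shift along the tool's x, y, z in mm, a list of three; "rotation": the turn, a rotation vector about the tool's x, y, z in rad, a list of three. A call has exactly 8 rows; each row is the pose to reach, as a shift and turn from the pose commanded when the call began, along the tool's axes at that moment; what a row does not reach only later rows make up. A row lasts 1/8 s, in which the tool goes at most 62.5 mm and 10.7 degrees, less where a joint would pass 70% of its speed; a pose out of reach is approached as far as the arm can. A call with a gripper value outside its range is refused whole. The fingers move at their own pace and stop on an object; FORCE is the grip in N (left out, the last holds). Time passes only in rows, so rows that repeat a pose let the fingers close, or fill a call up. It gives the time, the measured TCP pose, the force, the opening and the grip force at its end, in the units of the state.
- ctrl.get_obs(): the state, without advancing time (a new reading comes with each control period).
- ctrl.get_image(name): name is "side" or "top" or "wrist"; returns a dict with "image" (384x512x3 uint8, red, green, blue), "fovy" (degrees; the focal length in pixels is half the picture's height over the tangent of half this angle, whatever the lens; pixels are square), "cx", "cy" (the principal point, pixels), "xyz" and "attitude" of the camera in the world. Camera axes: x right, y up, looking along -z (the intrinsics and any distortion apply to the point x, -y, -z); pixel columns grow to the right and rows downward; lengths in m; the calibration is good to about 2 mm. A picture is of the moment at which its call begins. There is no depth.
- ctrl.finish_job(): hands the job in; it is judged then, once.
The state is a dict: "t": time; "q": joint angles; "dq": joint speeds; "effort": joint torques, N m; "tool_pos": TCP position; "tool_rot": TCP orientation; "contact_force": force on the tool from outside, world axes, zero at the start; "wrist_torque": the same for the moment, N m; "opening": finger opening in m; "grip_force": force on a finger pad.
Only numpy, scipy, OpenCV 4.12 (cv2) and the standard library are available. Lean on these libraries where they do the work, as an engineer would, in place of code of your own. Each camera call takes 0.05 s, during which the arm holds its last target. There are 200 camera calls.

## Working session

There is one attempt and no reset: what is moved stays moved. The work goes in short steps, Python scripts to look and compute and a shell command to move; the robot and the scene stay as the last step left them, time stands still between calls to the robot, and variables do not carry over. Pictures are saved under pics/ and viewed, at most 10 in all, crops included, and the job is handed in when it is done.

```bash
ls; mkdir -p pics; python3 - <<'E'
from station import ctrl
import cv2,numpy as np
o=ctrl.get_obs(); print({k:np.round(v,3).tolist() for k,v in o.items()})
for n in ("side","top"):
    d=ctrl.get_image(n); print(n,{k:(np.round(v,4).tolist() if k!='image' else 0) for k,v in d.items()})
    cv2.imwrite(f"pics/{n}0.png",d["image"][:,:,::-1])
a=cv2.imread("pics/side0.png");b=cv2.imread("pics/top0.png")
E
```

```text
pics
{'t': 0.0, 'q': [-1.334, 0.053, 1.614, 0.0, 1.476, -0.119], 'dq': [-0.0, -0.001, -0.0, 0.001, 0.001, 0.0], 'effort': [0.001, -39.368, -37.017, 0.0, 0.007, 0.0], 'tool_pos': [0.218, -0.585, 0.23], 'tool_rot': [-3.09, -0.556, 0.0], 'contact_force': [-0.886, 0.069, 0.383], 'wrist_torque': [-0.012, -0.048, 0.001], 'grip_force': 0.0, 'opening': 0.085}
side {'image': 0, 'fovy': 46.8313, 'cx': 255.7136, 'cy': 194.2673, 'xyz': [0.5733, 0.87, 0.4394], 'attitude': [0.0352, 1.7241, 2.5735]}
top {'image': 0, 'fovy': 55.5387, 'cx': 257.7962, 'cy': 194.6593, 'xyz': [0.478, 0.0027, 0.9318], 'attitude': [0.0617, -0.0535, -1.5567]}
```

View pics/side0.png

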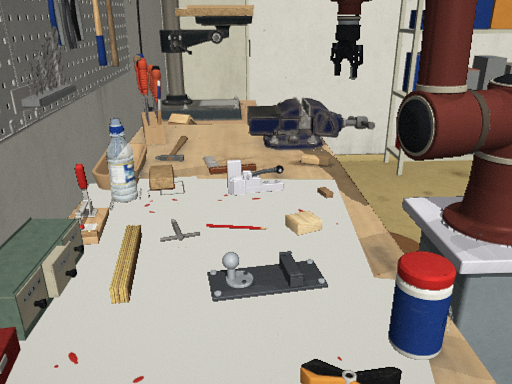

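View pics/top0.png

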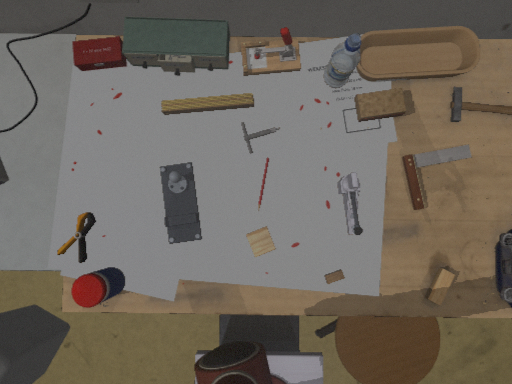

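Side view: the stand is near (265,278) with its ball at (231,260), and the coupler near (252,180). Top view: the stand is near (180,203), and the coupler near (351,203) with its nose up (+x) and knob at (357,230). Next I'll enlarge crops.

```bash
cat > h.py <<'E'
import numpy as np,cv2
from scipy.spatial.transform import Rotation as R
from station import ctrl
def ray(d,u,v):
    f=d["image"].shape[0]/2/np.tan(np.radians(d["fovy"])/2)
    r=R.from_rotvec(d["attitude"]).apply([(u-d["cx"])/f,-(v-d["cy"])/f,-1]); return np.array(d["xyz"]),r
def plane(d,u,v,z):
    o,r=ray(d,u,v); return o+r*(z-o[2])/r[2]
def two(d1,p1,d2,p2):
    o1,r1=ray(d1,*p1);o2,r2=ray(d2,*p2); r1=r1/np.linalg.norm(r1); r2=r2/np.linalg.norm(r2)
    s=np.linalg.lstsq(np.c_[r1,-r2],o2-o1,rcond=None)[0]; a=o1+s[0]*r1;b=o2+s[1]*r2
    return (a+b)/2,np.linalg.norm(a-b)
def proj(d,P):
    f=d["image"].shape[0]/2/np.tan(np.radians(d["fovy"])/2)
    c=R.from_rotvec(d["attitude"]).inv().apply(np.array(P)-d["xyz"]); return d["cx"]-f*c[0]/c[2],d["cy"]+f*c[1]/c[2]
E
python3 - <<'E'
import cv2,numpy as np
s=cv2.imread("pics/side0.png");t=cv2.imread("pics/top0.png")
def c(i,u,v,w,h,k): return cv2.resize(i[v:v+h,u:u+w],(w*k,h*k),interpolation=cv2.INTER_CUBIC)
A=c(t,325,165,50,75,8) # 400x600
B=c(t,150,155,60,100,4) #240x400
C=c(s,220,150,80,50,5) #400x250
D=c(s,200,240,133,70,3) #400x210
o=np.zeros((600,800,3),np.uint8); o[:,:400]=A; o[:250,400:]=C; o[260:470,400:799]=D
cv2.imwrite("pics/crop0.png",o)
E
```

```text
(no output)
```

View pics/crop0.png

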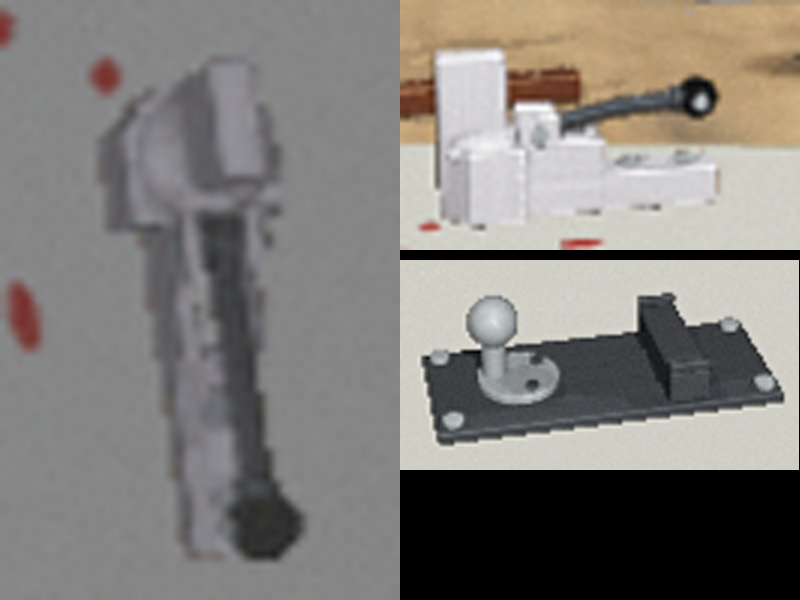

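The crop shows the lug's top centre at about (354.3,179.8) in the top picture and the knob at (358.1,230.3) top and (279.8,169.4) side. The ball is at (230.3,260.3) in the side picture.

```bash
python3 - <<'E'
from h import *
s=ctrl.get_image("side");t=ctrl.get_image("top")
p=lambda *a:np.round(a[0],4).tolist()
lug=plane(t,354.25,179.75,.088); kn=plane(t,358.1,230.25,.055)
print("lug",p(lug),"knob",p(kn),"dist (120)",np.linalg.norm((lug-kn)[:2]))
k2,e=two(t,(358.1,230.25),s,(279.8,169.4)); print("knob2",p(k2),e)
# stand
g=cv2.cvtColor(t["image"],cv2.COLOR_RGB2GRAY)
m=np.zeros_like(g); m[150:255,150:215]=(g[150:255,150:215]<85)*255
m=cv2.morphologyEx(m,cv2.MORPH_CLOSE,np.ones((5,5)))
c=max(cv2.findContours(m,0,2)[0],key=cv2.contourArea)
q=np.array([plane(t,*x[0],.008)[:2] for x in c],np.float32)
r=cv2.minAreaRect(q); print("plate",r)
# ball side
gs=cv2.cvtColor(s["image"],cv2.COLOR_RGB2GRAY)[245:275,215:248]
ci=cv2.HoughCircles(cv2.resize(gs,None,fx=6,fy=6,interpolation=2),cv2.HOUGH_GRADIENT,1,200,param1=80,param2=15,minRadius=40,maxRadius=65)
print("side circ",ci/6 if ci is not None else 0)
us=(230.3,260.3)
gt=cv2.resize(g[165:205,160:200],None,fx=8,fy=8,interpolation=2)
ct=cv2.HoughCircles(gt,cv2.HOUGH_GRADIENT,1,20,param1=60,param2=15,minRadius=40,maxRadius=110); print("top circ",[(160+a[0]/8,165+a[1]/8,a[2]/8) for a in ct[0][:6]] if ct is not None else 0)
print("ball by side plane",p(plane(s,*us,.048)))
if ct is not None:
  for a in ct[0][:4]: print(p(two(t,(160+a[0]/8,165+a[1]/8),s,us)[0]),two(t,(160+a[0]/8,165+a[1]/8),s,us)[1])
A=cv2.resize(t["image"][150:250,145:220,::-1],None,fx=6,fy=6,interpolation=2); cv2.imwrite("pics/st.png",A)
E
```

```text
lug [0.5778, -0.2162, 0.088] knob [0.4604, -0.2332, 0.055] dist (120) 0.11866240017532884
knob2 [0.459, -0.2333, 0.0543] 0.002707632924254823
plate ((0.5240501761436462, 0.20641735196113586), (0.19863742589950562, 0.0865665152668953), 8.814849853515625)
side circ [[[15.083333 15.75      8.233334]]]
top circ 0
ball by side plane [0.5866, 0.2126, 0.048]
```

View pics/st.png

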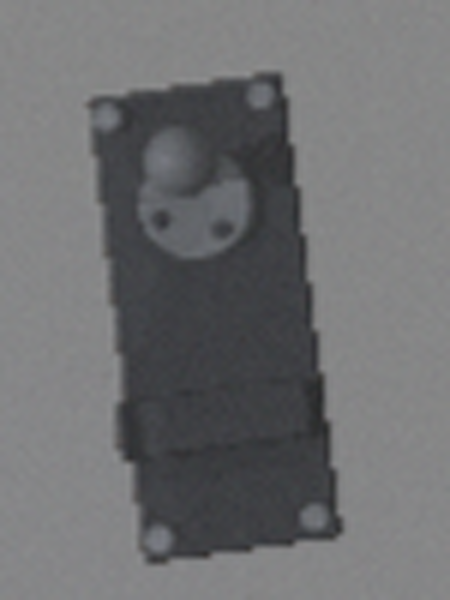

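```bash
cat >> h.py <<'E'
def go(P,yaw,tilt=0):
    """offset (mm, tool axes) and rotvec from measured pose to TCP P, tool down, tool y along the coupler's y at yaw"""
    o=ctrl.get_obs(); T=R.from_rotvec(o["tool_rot"]); best=None
    for k in (0,np.pi):
        G=R.from_euler('z',yaw+k)*R.from_euler('x',np.pi)
        w=(T.inv()*G).as_rotvec()
        if best is None or np.linalg.norm(w)<np.linalg.norm(best): best=w
    return np.round(T.inv().apply(np.array(P)-o["tool_pos"])*1e3,1).tolist(),np.round(best,3).tolist()
def st():
    o=ctrl.get_obs(); print({k:np.round(o[k],4).tolist() for k in("t","tool_pos","tool_rot","contact_force","wrist_torque","opening","grip_force")})
E
python3 - <<'E'
from h import *
s=ctrl.get_image("side");t=ctrl.get_image("top")
b,e=two(t,(174.5,176.5),s,(230.2,260.5)); print("ball",b,e,plane(t,174.5,176.5,.048),plane(s,230.2,260.5,.048))
yaw=np.radians(8.8);ux=np.array([np.cos(yaw),np.sin(yaw)])
rest=plane(t,182.3,219.7,.028)[:2]; print("rest",rest,"origin by rest",rest+.092*ux)
orgn=rest+.092*ux; d=b[:2]-orgn; print("ball rel origin (14)",np.linalg.norm(d),d@ux,ux[0]*d[1]-ux[1]*d[0])
dc=plane(t,145+196/6,150+205/6,.010);print("disc approx",dc)
kn=np.array([.4597,-.2333]);lug=np.array([.5778,-.2162]);yc=np.arctan2(*(lug-kn)[::-1]);print("yawc",np.degrees(yc))
print("T",R.from_rotvec(ctrl.get_obs()["tool_rot"]).as_matrix().round(3).tolist())
print("above knob",go([*kn,.13],yc)); print("at knob",go([*kn,.038],yc))
E
```

```text
ball [0.58585563 0.21195154 0.04710625] 0.0018317004354814958 [0.58482607 0.21175748 0.048     ] [0.58673776 0.21324201 0.048     ]
rest [0.47990265 0.19390122] origin by rest [0.57081966 0.20797592]
ball rel origin (14) 0.015552688144223841 0.015467191155502802 0.0016285288669890784
disc approx [0.56990759 0.21209125 0.01      ]
yawc 8.238745560307166
T [[0.937, 0.348, -0.0], [0.348, -0.937, 0.001], [0.0, -0.001, -1.0]]
above knob ([349.6, -245.9, 101.1], [-0.001, 0.0, 0.212])
at knob ([349.6, -245.8, 193.1], [-0.001, 0.0, 0.212])
```

```bash
python3 -m handwheel '[{"gripper":-1,"offset":[45,-32,0],"rotation":[0,0,0.1]},{"gripper":-1,"offset":[95,-66,10],"rotation":[0,0,0.212]},{"gripper":-1,"offset":[145,-101,20],"rotation":[0,0,0.212]},{"gripper":-1,"offset":[195,-136,30],"rotation":[0,0,0.212]},{"gripper":-1,"offset":[245,-171,40],"rotation":[0,0,0.212]},{"gripper":-1,"offset":[295,-207,60],"rotation":[0,0,0.212]},{"gripper":-1,"offset":[340,-238,80],"rotation":[0,0,0.212]},{"gripper":-1,"offset":[349.6,-245.9,95],"rotation":[0,0,0.212]}]' 30
python3 - <<'E'
from h import *
w=ctrl.get_image("wrist"); st()
print({k:np.round(v,4).tolist() for k,v in w.items() if k!="image"})
cv2.imwrite("pics/w1.png",w["image"][:,:,::-1])
kn=np.array([.4597,-.2333]);print(go([*kn,.038],np.radians(8.24)),proj(w,[*kn,.055]),proj(w,[.5778,-.2162,.088]))
E
```

```text
t: 1.3
tool_pos: [0.4607, -0.2309, 0.1353]
tool_rot: [-3.132, -0.232, 0.001]
contact_force: [0.4, -0.9, 0.1]
opening: 0.0856
grip_force: 0.0
{'t': 1.35, 'tool_pos': [0.4595, -0.2304, 0.1331], 'tool_rot': [-3.1299, -0.2308, 0.0046], 'contact_force': [-0.788, 1.8328, -0.87], 'wrist_torque': [0.0305, -0.0303, 0.1002], 'opening': 0.0852, 'grip_force': 0.0}
{'fovy': 66.5426, 'cx': 258.355, 'cy': 190.5332, 'xyz': [0.5318, -0.2204, 0.2774], 'attitude': [-0.2335, 0.2012, -1.4125]}
([0.0, 3.2, 95.1], [-0.003, 0.003, 0.003]) (np.float64(260.99500319907634), np.float64(200.75299336455805)) (np.float64(262.9058172627224), np.float64(22.193605046350058))
```

View pics/w1.png

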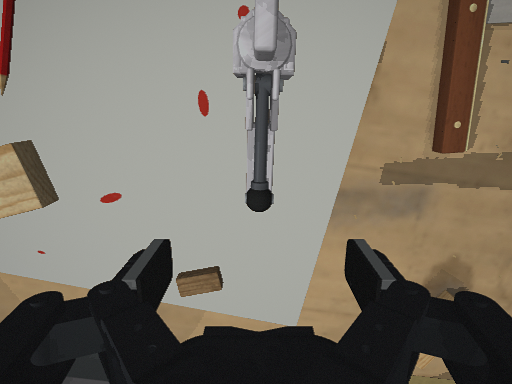

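The wrist view confirms it: the knob is at (259,200), against (261,201) predicted, and the lug is at about (265,25). Descending around the knob.

```bash
python3 -m handwheel '[{"gripper":-1,"offset":[0,0,25],"rotation":[0,0,0]},{"gripper":-1,"offset":[0,0,50],"rotation":[0,0,0]},{"gripper":-1,"offset":[0,0,75],"rotation":[0,0,0]},{"gripper":-1,"offset":[0,0,97],"rotation":[0,0,0]},{"gripper":-1,"offset":[0,0,97],"rotation":[0,0,0]},{"gripper":0.2,"offset":[0,0,97],"rotation":[0,0,0]},{"gripper":0.2,"offset":[0,0,97],"rotation":[0,0,0]},{"gripper":0.2,"offset":[0,0,97],"rotation":[0,0,0]}]' 20
python3 - <<'E'
from h import *
w=ctrl.get_image("wrist"); st()
print(go([.4597,-.2333,.038],np.radians(8.24)))
g=w["image"].max(2); 
cv2.imwrite("pics/w2.png",w["image"][:,:,::-1])
E
```

```text
t: 2.35
tool_pos: [0.4603, -0.2341, 0.0404]
tool_rot: [3.132, 0.226, 0.002]
contact_force: [0.8, -0.2, 0.1]
opening: 0.0343
grip_force: 0.0
{'t': 2.4, 'tool_pos': [0.4602, -0.2339, 0.0401], 'tool_rot': [3.1326, 0.2256, 0.0017], 'contact_force': [-1.1686, -1.0395, 0.6265], 'wrist_torque': [-0.0148, 0.0336, 0.021], 'opening': 0.034, 'grip_force': 0.0}
([-0.4, -0.7, 2.1], [0.001, -0.001, -0.0])
```

View pics/w2.png

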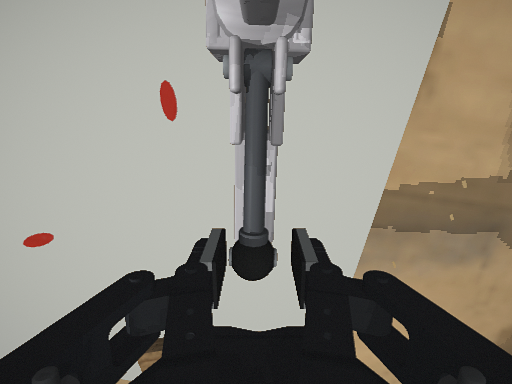

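The knob is at (253,259) and the finger midpoint at about (258,259), so I shift 1.5 mm toward the knob, pinch it and start the arc.

```bash
python3 -m handwheel '[{"gripper":0.2,"offset":[0,-1.5,1],"rotation":[0,0,0]},{"gripper":1,"offset":[0,-1.5,1],"rotation":[0,0,0]},{"gripper":1,"offset":[0,-1.5,1],"rotation":[0,0,0]},{"gripper":1,"offset":[0,-1.5,1],"rotation":[0,0,0]},{"gripper":1,"offset":[0,-1.5,1],"rotation":[0,0,0]},{"gripper":1,"offset":[1.2,-1.5,-5],"rotation":[0,0,0]},{"gripper":1,"offset":[2.6,-1.5,-11],"rotation":[0,0,0]},{"gripper":1,"offset":[4.5,-1.5,-17],"rotation":[0,0,0]}]' 35
python3 - <<'E'
from h import *
st()
E
```

```text
t: 3.4
tool_pos: [0.4642, -0.2314, 0.0567]
tool_rot: [3.133, 0.226, 0.001]
contact_force: [0.5, 0.9, -3.0]
opening: 0.0196
grip_force: 34.2
{'t': 3.4, 'tool_pos': [0.4642, -0.2314, 0.0567], 'tool_rot': [3.1334, 0.2256, 0.0006], 'contact_force': [0.4959, 0.8729, -2.9517], 'wrist_torque': [0.2396, -0.1716, 0.0432], 'opening': 0.0196, 'grip_force': 34.2276}
```

```bash
python3 -m handwheel '[{"gripper":1,"offset":[2.3,0,-5.6],"rotation":[0,0,0]},{"gripper":1,"offset":[8.1,0,-16.5],"rotation":[0,0,0]},{"gripper":1,"offset":[11.6,0,-21.5],"rotation":[0,0,0]},{"gripper":1,"offset":[15.4,0,-26.4],"rotation":[0,0,0]},{"gripper":1,"offset":[19.6,0,-30.9],"rotation":[0,0,0]},{"gripper":1,"offset":[24.1,0,-35.2],"rotation":[0,0,0]},{"gripper":1,"offset":[28.8,0,-39.1],"rotation":[0,0,0]},{"gripper":1,"offset":[33.8,0,-42.6],"rotation":[0,0,0]}]' 35
python3 - <<'E'
from h import *
s=ctrl.get_image("side");t=ctrl.get_image("top");st()
def c(i,u,v,w,h,k): return cv2.resize(i["image"][v:v+h,u:u+w,::-1],(w*k,h*k),interpolation=cv2.INTER_CUBIC)
cv2.imwrite("pics/c2.png",np.hstack([c(s,215,110,80,100,5),c(t,325,150,50,62,8)[:496][:, :400].copy() if 0 else cv2.copyMakeBorder(c(t,325,165,50,62,8),0,4,0,0,cv2.BORDER_CONSTANT)]))
E
```

```text
t: 4.4
tool_pos: [0.4974, -0.2265, 0.0988]
tool_rot: [-3.133, -0.226, 0.002]
contact_force: [-1.1, -1.0, -4.3]
opening: 0.0196
grip_force: 34.5
{'t': 4.5, 'tool_pos': [0.4978, -0.2266, 0.0992], 'tool_rot': [3.1333, 0.2263, -0.0], 'contact_force': [-0.3931, -0.3648, -3.5122], 'wrist_torque': [-0.043, 0.0683, -0.0113], 'opening': 0.0198, 'grip_force': 34.4919}
```

View pics/c2.png

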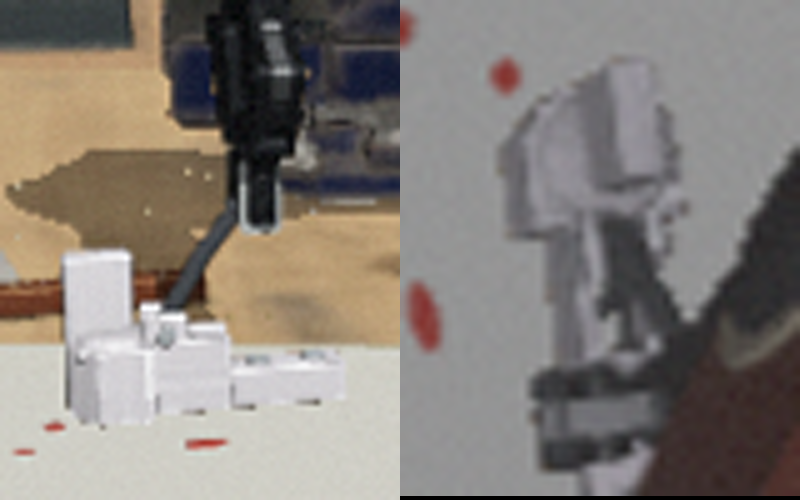

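The handle is up: the knob is in the fingers at about 0.118 m, and the coupler is level and hasn't moved. I release it, rise and go over the lug.

```bash
python3 -m handwheel '[{"gripper":-1,"offset":[0,0,0],"rotation":[0,0,0]},{"gripper":-1,"offset":[0,0,0],"rotation":[0,0,0]},{"gripper":-1,"offset":[0,0,-30],"rotation":[0,0,0]},{"gripper":-1,"offset":[0,0,-65],"rotation":[0,0,0]},{"gripper":-1,"offset":[20,0,-70],"rotation":[0,0,0]},{"gripper":-1,"offset":[55,0,-70],"rotation":[0,0,0]},{"gripper":-1,"offset":[80,0,-70],"rotation":[0,0,0]},{"gripper":-1,"offset":[80,0,-70],"rotation":[0,0,0]}]' 120
python3 - <<'E'
from h import *
w=ctrl.get_image("wrist"); st()
print("pred lug top ctr",proj(w,[.5778,-.2162,.088]))
for n,P in dict(front=[.018,0,.088],rear=[-.018,0,.088]).items():
    c=R.from_euler('z',np.radians(8.24)).apply(P); print(n,proj(w,[.5778+c[0],-.2162+c[1],.088]))
print(go([.5778,-.2162,.052],np.radians(8.24)))
cv2.imwrite("pics/w3.png",w["image"][:,:,::-1])
E
```

```text
t: 5.5
tool_pos: [0.5777, -0.215, 0.1694]
tool_rot: [3.133, 0.228, 0.001]
contact_force: [-0.1, -0.2, -0.2]
opening: 0.0851
grip_force: 0.0
{'t': 5.55, 'tool_pos': [0.5768, -0.2151, 0.169], 'tool_rot': [3.1333, 0.2268, -0.0005], 'contact_force': [0.1232, 0.5127, 1.05], 'wrist_torque': [-0.0289, 0.019, 0.0287], 'opening': 0.0856, 'grip_force': 0.0}
pred lug top ctr (np.float64(259.601986058776), np.float64(198.9815133855054))
front (np.float64(259.65853856537376), np.float64(177.13234802718486))
rear (np.float64(259.5477985393111), np.float64(219.9169615976779))
([0.9, 1.3, 117.0], [0.0, 0.0, 0.001])
```

View pics/w3.png

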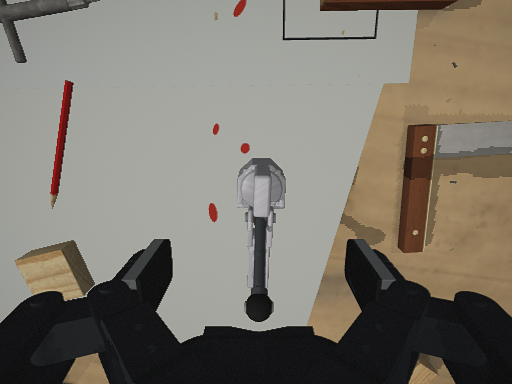

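The lug's top spans about (262,176)–(262,217), so it is 1–2 mm right of and ahead of the prediction. Descending with the correction, and gripping at 120 N.

```bash
python3 -m handwheel '[{"gripper":-1,"offset":[2,2.5,30],"rotation":[0,0,0]},{"gripper":-1,"offset":[2,2.5,60],"rotation":[0,0,0]},{"gripper":-1,"offset":[2,2.5,90],"rotation":[0,0,0]},{"gripper":-1,"offset":[2,2.5,108],"rotation":[0,0,0]},{"gripper":-1,"offset":[2,2.5,116],"rotation":[0,0,0]},{"gripper":0.3,"offset":[2,2.5,117],"rotation":[0,0,0]},{"gripper":0.3,"offset":[2,2.5,117],"rotation":[0,0,0]},{"gripper":0.3,"offset":[2,2.5,117],"rotation":[0,0,0]}]' 120
python3 - <<'E'
from h import *
w=ctrl.get_image("wrist"); st()
cv2.imwrite("pics/w4.png",w["image"][:,:,::-1])
for x in (.018,-.018):
    o=ctrl.get_obs();c=R.from_rotvec(o["tool_rot"]).apply([x,0,0]); print(proj(w,[*(np.array(o["tool_pos"])+c)[:2],.088]))
E
```

```text
t: 6.55
tool_pos: [0.5797, -0.2177, 0.0531]
tool_rot: [3.132, 0.226, 0.003]
contact_force: [0.0, 0.1, -0.3]
opening: 0.032
grip_force: 0.0
{'t': 6.6, 'tool_pos': [0.5796, -0.2176, 0.0529], 'tool_rot': [3.1326, 0.2257, 0.0022], 'contact_force': [-0.3113, 0.1499, -0.1451], 'wrist_torque': [0.0105, 0.0447, 0.0142], 'opening': 0.03, 'grip_force': 0.0}
(np.float64(258.04488874049633), np.float64(244.66006824833516))
(np.float64(258.0586481131935), np.float64(319.51916454049945))
```

View pics/w4.png

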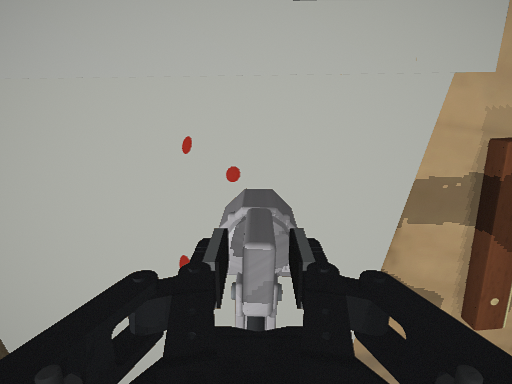

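The lug is centred between the fingers: its top's front edge is at about row 247 (245 predicted) and its centre column at about 260 (258). Gripping and lifting.

```bash
python3 -m handwheel '[{"gripper":1,"offset":[0,0,0],"rotation":[0,0,0]},{"gripper":1,"offset":[0,0,0],"rotation":[0,0,0]},{"gripper":1,"offset":[0,0,0],"rotation":[0,0,0]},{"gripper":1,"offset":[0,0,0],"rotation":[0,0,0]},{"gripper":1,"offset":[0,0,-5],"rotation":[0,0,0]},{"gripper":1,"offset":[0,0,-30],"rotation":[0,0,0]},{"gripper":1,"offset":[0,0,-60],"rotation":[0,0,0]},{"gripper":1,"offset":[0,0,-90],"rotation":[0,0,0]}]' 120
python3 - <<'E'
from h import *
st()
u=np.radians(8.8);ux=np.array([np.cos(u),np.sin(u)]); b=np.array([.5855,.212]); print("above ball",go([*(b+.006*ux),.143],u))
E
```

```text
t: 7.6
tool_pos: [0.5771, -0.2162, 0.1394]
tool_rot: [-3.13, -0.225, 0.007]
contact_force: [0.4, -0.5, -7.3]
opening: 0.0127
grip_force: 117.2
{'t': 7.6, 'tool_pos': [0.5771, -0.2162, 0.1394], 'tool_rot': [-3.1303, -0.2249, 0.0069], 'contact_force': [0.3545, -0.5298, -7.2901], 'wrist_torque': [0.0564, -0.3442, 0.0245], 'opening': 0.0127, 'grip_force': 117.1648}
above ball ([75.5, -422.7, -2.5], [-0.004, 0.004, -0.01])
```

```bash
python3 -m handwheel '[{"gripper":1,"offset":[5,-25,0],"rotation":[0,0,-0.01]},{"gripper":1,"offset":[14,-80,0],"rotation":[0,0,-0.01]},{"gripper":1,"offset":[26,-140,0],"rotation":[0,0,-0.01]},{"gripper":1,"offset":[37,-200,0],"rotation":[0,0,-0.01]},{"gripper":1,"offset":[48,-260,0],"rotation":[0,0,-0.01]},{"gripper":1,"offset":[59,-320,0],"rotation":[0,0,-0.01]},{"gripper":1,"offset":[68,-375,0],"rotation":[0,0,-0.01]},{"gripper":1,"offset":[75.5,-422,0],"rotation":[0,0,-0.01]}]' 120
python3 - <<'E'
from h import *
for i in range(3): ctrl.get_image("top")
s=ctrl.get_image("side");t=ctrl.get_image("top");st()
u=np.radians(8.8);ux=np.array([np.cos(u),np.sin(u)]); b=np.array([.5855,.212]); print("above ball",go([*(b+.006*ux),.128],u))
def c(i,u,v,w,h,k): return cv2.resize(i["image"][v:v+h,u:u+w,::-1],(w*k,h*k),interpolation=cv2.INTER_CUBIC)
cv2.imwrite("pics/c3.png",c(s,190,160,150,140,4))
E
```

```text
t: 8.6
tool_pos: [0.591, 0.2129, 0.1387]
tool_rot: [3.131, 0.243, -0.007]
contact_force: [0.9, -1.2, -7.3]
opening: 0.0125
grip_force: 117.9
{'t': 8.85, 'tool_pos': [0.5917, 0.2106, 0.1394], 'tool_rot': [3.1309, 0.2421, -0.0062], 'contact_force': [0.5009, -1.1352, -7.9993], 'wrist_torque': [-0.0071, -0.3246, 0.0099], 'opening': 0.0129, 'grip_force': 118.4275}
above ball ([0.1, -2.3, 11.4], [0.001, 0.004, 0.001])
```

View pics/c3.png

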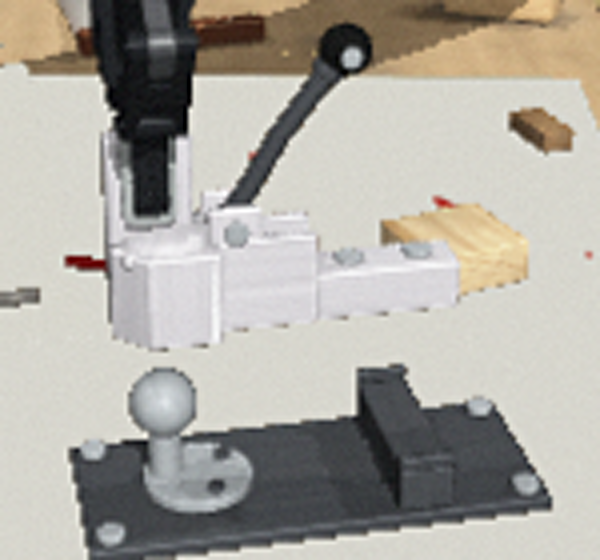

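The coupler is held level above the stand with its handle up, and the head at (165,300) is in line with the ball at (163,402). I'm lowering to just above where the shoulder contact would come.

```bash
python3 -m handwheel '[{"gripper":1,"offset":[0,-1,5],"rotation":[0,0,0]},{"gripper":1,"offset":[0,-2.3,10],"rotation":[0,0,0]},{"gripper":1,"offset":[0,-2.3,15],"rotation":[0,0,0]},{"gripper":1,"offset":[0,-2.3,20],"rotation":[0,0,0]},{"gripper":1,"offset":[0,-2.3,24],"rotation":[0,0,0]},{"gripper":1,"offset":[0,-2.3,27],"rotation":[0,0,0]},{"gripper":1,"offset":[0,-2.3,29],"rotation":[0,0,0]},{"gripper":1,"offset":[0,-2.3,30],"rotation":[0,0,0]}]' 120
python3 -c "
from h import *
st();u=np.radians(8.8);ux=np.array([np.cos(u),np.sin(u)]); b=np.array([.5855,.2122]); print('above ball',go([*(b+.006*ux),.105],u))"
```

```text
t: 9.85
tool_pos: [0.5929, 0.2134, 0.1118]
tool_rot: [3.132, 0.241, 0.0]
contact_force: [0.7, 0.6, -7.4]
opening: 0.0125
grip_force: 118.6
{'t': 9.85, 'tool_pos': [0.5929, 0.2134, 0.1118], 'tool_rot': [3.1323, 0.2415, 0.0], 'contact_force': [0.6706, 0.5734, -7.4446], 'wrist_torque': [0.0256, -0.3025, -0.0013], 'opening': 0.0125, 'grip_force': 118.5513}
above ball ([-1.5, 0.1, 6.8], [0.0, -0.0, 0.0])
```

```bash
python3 -m handwheel '[{"gripper":1,"offset":[-0.5,0,1],"rotation":[0,0,0]},{"gripper":1,"offset":[-1,0,2],"rotation":[0,0,0]},{"gripper":1,"offset":[-1,0,3],"rotation":[0,0,0]},{"gripper":1,"offset":[-1,0,3.5],"rotation":[0,0,0]},{"gripper":1,"offset":[-1,0,4],"rotation":[0,0,0]},{"gripper":1,"offset":[-1,0,4.5],"rotation":[0,0,0]},{"gripper":1,"offset":[-1,0,5],"rotation":[0,0,0]},{"gripper":1,"offset":[-1,0,5],"rotation":[0,0,0]}]' 120
python3 -c "
from h import *
st()"
```

```text
t: 10.85
tool_pos: [0.5918, 0.2133, 0.1068]
tool_rot: [3.132, 0.241, -0.0]
contact_force: [-0.8, -0.6, -7.2]
opening: 0.0125
grip_force: 118.6
{'t': 10.85, 'tool_pos': [0.5918, 0.2133, 0.1068], 'tool_rot': [3.1323, 0.2414, -0.0002], 'contact_force': [-0.8023, -0.5917, -7.2328], 'wrist_torque': [0.0026, -0.32, 0.028], 'opening': 0.0125, 'grip_force': 118.5503}
```

```bash
python3 -m handwheel '[{"gripper":1,"offset":[0,0,0.5],"rotation":[0,0,0]},{"gripper":1,"offset":[0,0,1],"rotation":[0,0,0]},{"gripper":1,"offset":[0,0,1.5],"rotation":[0,0,0]},{"gripper":1,"offset":[0,0,2],"rotation":[0,0,0]},{"gripper":1,"offset":[0,0,2.5],"rotation":[0,0,0]},{"gripper":1,"offset":[0,0,3],"rotation":[0,0,0]},{"gripper":1,"offset":[0,0,3.5],"rotation":[0,0,0]},{"gripper":1,"offset":[0,0,3.5],"rotation":[0,0,0]}]' 120
python3 -c "
from h import *
st()"
```

```text
t: 11.85
tool_pos: [0.5918, 0.2132, 0.1033]
tool_rot: [3.132, 0.241, -0.0]
contact_force: [-1.0, 0.1, -7.0]
opening: 0.0126
grip_force: 118.6
{'t': 11.85, 'tool_pos': [0.5918, 0.2132, 0.1033], 'tool_rot': [3.1322, 0.2414, -0.0002], 'contact_force': [-1.0273, 0.141, -6.9955], 'wrist_torque': [0.0603, -0.3322, 0.0168], 'opening': 0.0126, 'grip_force': 118.5507}
```

```bash
python3 -m handwheel '[{"gripper":1,"offset":[0,0,0.5],"rotation":[0,0,0]},{"gripper":1,"offset":[0,0,1],"rotation":[0,0,0]},{"gripper":1,"offset":[0,0,1.5],"rotation":[0,0,0]},{"gripper":1,"offset":[0,0,2],"rotation":[0,0,0]},{"gripper":1,"offset":[0,0,2.5],"rotation":[0,0,0]},{"gripper":1,"offset":[0,0,3],"rotation":[0,0,0]},{"gripper":1,"offset":[0,0,3.5],"rotation":[0,0,0]},{"gripper":1,"offset":[0,0,4],"rotation":[0,0,0]}]' 120
python3 -c "
from h import *
st()"
```

```text
t: 12.85
tool_pos: [0.592, 0.2132, 0.0995]
tool_rot: [3.132, 0.241, 0.001]
contact_force: [2.6, -0.5, -3.0]
opening: 0.0124
grip_force: 130.3
{'t': 12.85, 'tool_pos': [0.592, 0.2132, 0.0995], 'tool_rot': [3.1322, 0.2413, 0.0006], 'contact_force': [2.5595, -0.5411, -3.0298], 'wrist_torque': [-0.1193, -0.1054, -0.0639], 'opening': 0.0124, 'grip_force': 130.2732}
```

Contact: the ball pushes the coupler forward (+x), so I ease forward 1 mm and up slightly.

```bash
python3 -m handwheel '[{"gripper":1,"offset":[0,0,-0.5],"rotation":[0,0,0]},{"gripper":1,"offset":[0.5,0,-0.5],"rotation":[0,0,0]},{"gripper":1,"offset":[1,0,-0.5],"rotation":[0,0,0]},{"gripper":1,"offset":[1,0,0],"rotation":[0,0,0]},{"gripper":1,"offset":[1,0,0.5],"rotation":[0,0,0]},{"gripper":1,"offset":[1,0,1],"rotation":[0,0,0]},{"gripper":1,"offset":[1,0,1],"rotation":[0,0,0]},{"gripper":1,"offset":[1,0,1],"rotation":[0,0,0]}]' 120
python3 -c "
from h import *
st()"
```

```text
t: 13.85
tool_pos: [0.5928, 0.2134, 0.0984]
tool_rot: [-3.132, -0.241, 0.0]
contact_force: [-1.6, -0.5, -12.5]
opening: 0.0124
grip_force: 128.3
{'t': 13.85, 'tool_pos': [0.5928, 0.2134, 0.0984], 'tool_rot': [-3.1323, -0.2414, 0.0001], 'contact_force': [-1.5865, -0.5004, -12.5001], 'wrist_torque': [0.1187, -0.4058, 0.0953], 'opening': 0.0124, 'grip_force': 128.2891}
```

```bash
python3 -c "
from h import *
F=[]
for i in range(4):
    ctrl.get_image('side');o=ctrl.get_obs();F.append(np.r_[o['contact_force'],o['wrist_torque'],o['tool_pos'],o['grip_force']])
print(np.round(F,3))"
```

```text
[[ 2.03600e+00 -1.83000e-01 -9.29100e+00  2.20000e-02  2.70000e-01
  -1.20000e-01  5.93000e-01  2.13000e-01  9.80000e-02  1.29761e+02]
 [-3.37800e+00  3.30000e-02 -1.36700e+00  6.90000e-02 -1.31600e+00
   3.30000e-02  5.93000e-01  2.13000e-01  9.80000e-02  1.30788e+02]
 [ 1.68900e+00 -3.82000e-01 -1.91740e+01  8.60000e-02  6.79000e-01
   7.60000e-02  5.93000e-01  2.13000e-01  9.80000e-02  1.28192e+02]
 [ 5.00000e-01 -9.20000e-02  3.14700e+00 -6.60000e-02 -9.15000e-01
  -7.30000e-02  5.93000e-01  2.13000e-01  9.80000e-02  1.31866e+02]]
```

```bash
python3 -c "
from h import *
d=ctrl.get_image('side');o=ctrl.get_obs();T=R.from_rotvec(o['tool_rot'])
def pk(tp,T): return np.array(proj(d,np.array(tp)+T.apply([-.082,0,-.0631])))
print('before pred',pk([.5917,.2106,.1394],R.from_rotvec([3.1309,.2421,-.0062])),'seen 276.2 172.5')
p=pk(o['tool_pos'],T);g=cv2.cvtColor(d['image'],cv2.COLOR_RGB2GRAY);u,v=p.round().astype(int)
c=cv2.resize(g[v-16:v+16,u-16:u+16],None,fx=6,fy=6,interpolation=2)
ci=cv2.HoughCircles(c,cv2.HOUGH_GRADIENT,1,200,param1=80,param2=12,minRadius=25,maxRadius=50)
print('pred',p,'seen',None if ci is None else (ci[0,0,:2]/6+[u-16,v-16],ci[0,0,2]/6))
o1=d['image'][v-12:v+14,u-12:u+14].max(2)<60
ys,xs=np.nonzero(o1);print('dark',xs.mean()+u-12,ys.mean()+v-12,len(xs))
F=[ctrl.get_obs()[k] for k in('contact_force','wrist_torque')];print(np.round(F,2))
"
```

```text
before pred [274.78220119 170.69720982] seen 276.2 172.5
pred [274.11692771 195.07098482] seen None
dark nan nan 0
[[ -0.54  -0.16 -13.04]
 [  0.11  -0.29   0.07]]<string>:11: RuntimeWarning: Mean of empty slice.
  ret = ret.dtype.type(ret / rcount)
```

```bash
python3 -c "
from h import *
d=ctrl.get_image('side');cv2.imwrite('pics/s5.png',d['image'][:,:,::-1]);g=cv2.cvtColor(d['image'],cv2.COLOR_RGB2GRAY)
print('rows 170-262 step2, cols 205-325 step2')
for v in range(176,262,2): print(v,''.join('#' if x<50 else '+' if x<95 else '.' if x<150 else ' ' for x in g[v,205:325:2]))
print(g[185:205:3,262:286:2])
"
```

```text
rows 170-262 step2, cols 205-325 step2
176    ######+#######.................++++++....                
178   .+######.. ##++.........................                  
180    .+++###...####                                           
182     ######.++####                                           
184     ######++.####                                           
186     .#####+..+##.                                           
188     .#####+..+##                                        ....
190     .######...##                                        .+..
192     .######...##                                         +++
194     .######+++###                                         ++
196      ####++   .++                                           
198      ######++++##       .++.                                
200      ######+++###                                           
202       #####+++###                                           
204       #####+#+###                                           
206       ##########.                                           
208       ########## 
[... 1391 characters left out ...]
                 
252       .                                                     
254       .                                                     
256       .                                                     
258       .                                        .            
260       .                              +#######               
[[220 218 217 219 222 218 218 218 219 217 218 221]
 [219 218 219 217 218 217 218 219 220 218 218 218]
 [219 215 216 217 220 218 219 215 218 220 216 220]
 [220 215 218 220 218 218 220 217 217 218 217 219]
 [220 217 217 216 219 218 219 217 216 219 220 217]
 [217 219 217 220 217 218 217 218 218 220 219 220]
 [220 217 220 217 219 218 218 220 216 218 220 218]]
```

```bash
python3 -c "
from h import *
d=ctrl.get_image('side');o=ctrl.get_obs();tp=np.array(o['tool_pos']);T=R.from_rotvec(o['tool_rot'])
def px(x,z,th=0): # coupler coords (m) rel origin, pitched tail-down by th about the lug grasp point
    X=x-.006;Z=z-.0719
    X,Z=X*np.cos(th)-Z*np.sin(th),X*np.sin(th)+Z*np.cos(th)
    return np.round(proj(d,tp+T.apply([X,0,-(Z+.019)])),1).tolist()
for h in (.85,.6,.5,.4,.3,.2): print('handle',h,px(-.028-.087*np.cos(h+.139),.043+.087*np.sin(h+.139)))
for th in (0,.1,.15,.2,.25,.3): print('pitch',th,'knob',px(-.076,.116,th),'tail top',px(-.124,.022,th),'tail bottom',px(-.124,0,th),'nose bottom',px(.024,0,th))
im=d['image'].astype(int); b=im[...,2]-im[...,0]
print(im[270,225:230],im[150:152,300]); 
for v in range(196,300,2): print(v,''.join('#' if im[v,u].max()<95 else ('o' if b[v,u]>-3 else ' ') for u in range(205,335,2)))
"
```

```text
handle 0.85 [274.0, 195.3]
handle 0.6 [283.6, 202.3]
handle 0.5 [286.7, 205.7]
handle 0.4 [289.4, 209.4]
handle 0.3 [291.7, 213.4]
handle 0.2 [293.4, 217.5]
pitch 0 knob [274.1, 195.1] tail top [300.4, 242.8] tail bottom [300.0, 253.8] nose bottom [216.2, 263.1]
pitch 0.1 knob [276.4, 199.6] tail top [297.1, 249.5] tail bottom [295.5, 260.5] nose bottom [211.9, 262.5]
pitch 0.15 knob [277.4, 201.9] tail top [295.2, 252.8] tail bottom [293.0, 263.8] nose bottom [209.9, 262.0]
pitch 0.2 knob [278.2, 204.3] tail top [293.1, 256.0] tail bottom [290.4, 266.9] nose bottom [207.8, 261.5]
pitch 0.25 knob [278.9, 206.7] tail top [290.9, 259.1] tail bottom [287.6, 269.9] nose bottom [205.8, 260.8]
pitch 0.3 knob [279.4, 209.2] tail top [288.5, 262.1] tail bottom [284.7, 272.8] nose bottom [203.8, 260.1]
[[ 29  32  36]
 [ 34  33  37]
 [ 63  69  71]
 [ 87  89  90]
 [ 97  99 101]] [[178 152 113]
 [147 122  93]]
196      ######oooo##                                           #    
198      #######o####                                                
200      ############                           
[... 2704 characters left out ...]
oooooo###################oo############ooo     
280   #########oooooooo##ooo#################################ooo#    
282    ########oooooooo#oooo#################################ooo#    
284    #########ooooooooooo#####################################o#   
286    ##########ooooooooo##############################oooo######   
288    #########################################ooo########o         
290    ###o#############################oooo####### o                
292     #oooo###################oooo#######                          
294     #ooo#########o#ooooo#######oo                                
296     ##o###oooooo#######                                          
298     ooo########ooo
```

```bash
python3 -c "
from h import *
im=cv2.imread('pics/s5.png')[:,:,::-1].astype(int)
c3=cv2.resize(cv2.imread('pics/c3.png'),None,fx=.25,fy=.25,interpolation=cv2.INTER_AREA)[:,:,::-1].astype(int)
def m(i,r0,r1,c0,c1,o=(0,0)):
    for v in range(r0,r1,2):
        s=''
        for u in range(c0,c1):
            p=i[v-o[1],u-o[0]]; g=p.mean(); b=p[2]-p[0]
            s+='#' if g<60 else '+' if g<120 else ' ' if b<-8 else '.' if g<190 else 'o' if g<225 else 'O'
        print(v,s)
m(c3,164,252,200,320,(190,160)); print(); m(im,200,272,200,320)
"
```

```text
164             .#############+++++++####+  ++++ ++++######+++++++++++++++++++++++++++++++++++++++++++++++##########+++++   
166        +    +##############++++++#####+++++#############+++++++++++++++++######+++++++++++++++++++++++++++++++++        
168          +++###############+++++++######################+++++++++++++++###########++++++++++++++++++++++                
170          +################+.......+++++##############+#+++++++++++++++#############++++++++++++++++                     
172          +#################+++++++######++++++++++++++++++++++++++++++######+...+##++++++++++++                         
174   ++++++++++++#########################+++++++++++++++++++++++++++++++#####+....+##++++ +                               
176 ++++++++++++++#########################+++++++++++++++++++++++++++++++++####....##++                                    
178               +#######################+                            +++++++###+++                                        
180                 ######################                            ++++++##+        o  o    o  oo
[... 8199 characters left out ...]
ooooooOooooooooooooooooooooOOOoo.  +##############+         o  ......       
262   oo  o  o  o    .......o..ooooooooooooooooooooooooooooooOOOOo.              o +###+++++++++++++++++++++++#..ooo.+.  oo 
264       o o         o........oOooooooooooooooo.         o              o    +#########++++++++++++++++++++++++++##++++   o
266       oo   o        .o.....oooooooooOoOOooOO.          o+###################+++######++++++++++++++++++++++++++++++++  o
268 o        o              ..oooooooo..+ +######################+++++++++++++++++++#######+++++++++++++++++++++++++++++++  
270    o      o .oo+    +######+++..+++##+++++.+++++++++++++++++++++++++++++++++++++++#####++++++++++++++++++++++++++++++++
```

The text map shows the coupler still level, but the knob has dropped from (276,173) to (296,214), so the handle is down to about 0.3. The ball probably pressed the hook because the socket sat too far forward. I'll lift off and set the coupler on the bench beside the stand to raise the handle again.

```bash
python3 -m handwheel '[{"gripper":1,"offset":[-0.5,0,-2],"rotation":[0,0,0]},{"gripper":1,"offset":[-1,0,-5],"rotation":[0,0,0]},{"gripper":1,"offset":[-1,0,-10],"rotation":[0,0,0]},{"gripper":1,"offset":[-1,0,-16],"rotation":[0,0,0]},{"gripper":1,"offset":[-1,0,-24],"rotation":[0,0,0]},{"gripper":1,"offset":[-1,0,-30],"rotation":[0,0,0]},{"gripper":1,"offset":[-1,0,-34],"rotation":[0,0,0]},{"gripper":1,"offset":[-1,0,-36],"rotation":[0,0,0]}]' 120
python3 -c "
from h import *
F=[]
for i in range(3):
    d=ctrl.get_image('side');o=ctrl.get_obs();F.append(np.r_[o['contact_force'],o['wrist_torque'],o['tool_pos'],o['grip_force']])
print(np.round(F,3).tolist())
im=d['image'].astype(int)
for v in range(164,252,2):
        s=''
        for u in range(200,320):
            p=im[v,u]; g=p.mean(); b=p[2]-p[0]
            s+='#' if g<60 else '+' if g<120 else ' ' if b<-8 else '.' if g<190 else 'o'
        print(v,s)
u=np.radians(8.8);print(go([.58,.065,.135],u))
t=ctrl.get_image('top');print('clear spot px',[np.round(proj(t,[x,y,0])).tolist() for x in(.44,.60) for y in (.03,.1)])
"
```

```text
t: 15.2
tool_pos: [0.592, 0.2133, 0.1348]
tool_rot: [-3.132, -0.241, -0.001]
contact_force: [-0.2, 0.1, -7.4]
opening: 0.0122
grip_force: 130.6
[[-0.018, 0.308, -7.787, 0.077, -0.329, 0.045, 0.592, 0.213, 0.135, 130.609], [0.396, 0.125, -7.73, 0.017, -0.379, -0.015, 0.592, 0.213, 0.135, 130.607], [-0.056, -0.007, -8.182, 0.035, -0.346, 0.028, 0.592, 0.213, 0.134, 130.608]]
164             +############+++++++######+ ++++ ++++######++++++++++++++++++++++++++++++++++++++++++++++###########+++++   
166        +    +#############++++++#####++++++#############+++++++++++++++++++++++++++++++++++++++++++++++++++++++++       
168          #++##############++++++########################+++++++++++++++++++++++++++++++++++++++++++++++++               
170          ++################++++++#####################+++++++++++++++++++++++++++++++++++++++++++++                     
172          +#################......+#++##++++++++++++++++++++++++++++++++++++++++++++++++++++++++ +                       
174    ++++++++++#########++++#+.+++++#####++++++++++++++++++++++++++++++++++++++++++++++++++ +    
[... 4194 characters left out ...]
ooooooooooooooooooooooooooooooo.          o                 o         o          
244             o    ..........ooooooooooooooooooooooooooo    o         o       o    o                oo  o  oo      o o  o 
246   o o             o........oooooooooooooooooo   o  o    o                 o  o                       o           o o    
248                       ..o..ooooooooooooooooo.oo    o   o                     o o  o      o       o   o     o           o
250   o    o    o                                                  o   o         o o      o         o       o     o     o   
([-34.4, 144.7, -0.7], [0.0, 0.0, 0.0])
clear spot px [[249.0, 236.0], [221.0, 236.0], [250.0, 174.0], [222.0, 173.0]]
```

```bash
python3 -m handwheel '[{"gripper":1,"offset":[-8,35,0],"rotation":[0,0,0]},{"gripper":1,"offset":[-20,85,0],"rotation":[0,0,0]},{"gripper":1,"offset":[-30,130,0],"rotation":[0,0,0]},{"gripper":1,"offset":[-34,145,5],"rotation":[0,0,0]},{"gripper":1,"offset":[-34,145,25],"rotation":[0,0,0]},{"gripper":1,"offset":[-34,145,50],"rotation":[0,0,0]},{"gripper":1,"offset":[-34,145,68],"rotation":[0,0,0]},{"gripper":1,"offset":[-34,145,73],"rotation":[0,0,0]}]' 120
python3 -c "
from h import *
st()"
```

```text
t: 16.4
tool_pos: [0.5788, 0.0657, 0.0587]
tool_rot: [-3.131, -0.243, 0.007]
contact_force: [-0.7, -0.1, -7.2]
opening: 0.0126
grip_force: 130.2
{'t': 16.4, 'tool_pos': [0.5788, 0.0657, 0.0587], 'tool_rot': [-3.1314, -0.2428, 0.0069], 'contact_force': [-0.667, -0.1214, -7.2153], 'wrist_torque': [0.0397, -0.3243, 0.0182], 'opening': 0.0126, 'grip_force': 130.202}
```

```bash
python3 -m handwheel '[{"gripper":1,"offset":[0,0,2],"rotation":[0,0,0]},{"gripper":1,"offset":[0,0,4],"rotation":[0,0,0]},{"gripper":1,"offset":[0,0,5],"rotation":[0,0,0]},{"gripper":1,"offset":[0,0,6],"rotation":[0,0,0]},{"gripper":1,"offset":[0,0,6.5],"rotation":[0,0,0]},{"gripper":1,"offset":[0,0,7],"rotation":[0,0,0]},{"gripper":1,"offset":[0,0,7.5],"rotation":[0,0,0]},{"gripper":1,"offset":[0,0,7.5],"rotation":[0,0,0]}]' 120
python3 -c "
from h import *
st()"
```

```text
t: 17.4
tool_pos: [0.5804, 0.0648, 0.0538]
tool_rot: [-3.132, -0.241, 0.0]
contact_force: [0.6, -0.6, -8.4]
opening: 0.0124
grip_force: 130.2
{'t': 17.4, 'tool_pos': [0.5804, 0.0648, 0.0538], 'tool_rot': [-3.1323, -0.2413, 0.0002], 'contact_force': [0.64, -0.589, -8.3979], 'wrist_torque': [0.0371, -0.3668, -0.0044], 'opening': 0.0124, 'grip_force': 130.2273}
```

```bash
python3 -m handwheel '[{"gripper":1,"offset":[0,0,0.5],"rotation":[0,0,0]},{"gripper":1,"offset":[0,0,1],"rotation":[0,0,0]},{"gripper":1,"offset":[0,0,1],"rotation":[0,0,0]},{"gripper":-1,"offset":[0,0,1],"rotation":[0,0,0]},{"gripper":-1,"offset":[0,0,1],"rotation":[0,0,0]},{"gripper":-1,"offset":[0,0,1],"rotation":[0,0,0]},{"gripper":-1,"offset":[-20,0,-50],"rotation":[0,0,0]},{"gripper":-1,"offset":[-60,0,-90],"rotation":[0,0,0]}]' 120
python3 - <<'E'
from h import *
s=ctrl.get_image('side');w=ctrl.get_image('wrist');st()
u=np.radians(8.8);ux=np.array([np.cos(u),np.sin(u)]);og=np.array([.5804,.0648])-.006*ux
def dark(d,P,r):
    a,b=np.round(proj(d,P)).astype(int); m=(d['image'].max(2)<70).astype(np.uint8)*255
    z=np.zeros_like(m); z[max(b-r,0):b+r,max(a-r,0):a+r]=m[max(b-r,0):b+r,max(a-r,0):a+r]
    dt=cv2.distanceTransform(z,cv2.DIST_L2,5); _,mx,_,loc=cv2.minMaxLoc(dt); return loc,mx
for h in (.15,.2,.25,.3):
    P=[*(og+(-.028-.087*np.cos(h+.139))*ux),.043+.087*np.sin(h+.139)]
    print(h,np.round(P,4),'side',np.round(proj(s,P),1),dark(s,P,14),'wrist',np.round(proj(w,P),1),dark(w,P,35))
E
```

```text
t: 18.4
tool_pos: [0.5219, 0.0554, 0.1461]
tool_rot: [3.132, 0.242, 0.003]
contact_force: [0.5, -0.0, 1.1]
opening: 0.0854
grip_force: 0.0
{'t': 18.5, 'tool_pos': [0.5225, 0.0554, 0.1503], 'tool_rot': [3.131, 0.2412, 0.0157], 'contact_force': [0.8315, 0.0946, 0.7389], 'wrist_torque': [-0.0535, -0.0098, -0.0001], 'opening': 0.0852, 'grip_force': 0.0}
0.15 [0.4644 0.0468 0.0678] side [290.2 208.2] ((291, 205), 2.196899890899658) wrist [257.5 261.4] ((256, 264), 10.187599182128906)
0.2 [0.4657 0.047  0.0719] side [289.6 206.4] ((291, 205), 2.196899890899658) wrist [257.5 262.4] ((256, 264), 10.187599182128906)
0.25 [0.4672 0.0473 0.076 ] side [288.9 204.6] ((291, 205), 2.196899890899658) wrist [257.5 263.2] ((256, 264), 10.187599182128906)
0.3 [0.469  0.0476 0.08  ] side [288.1 202.9] ((291, 205), 2.196899890899658) wrist [257.5 263.8] ((256, 264), 10.187599182128906)
```

The knob is at (290,205) in the side picture and (256,264) in the wrist picture, which matches a handle angle of about 0.22. Going down to pinch it.

```bash
python3 -c "
from h import *
print(go([.4662,.0471,.0545],np.radians(8.8)))"
python3 -m handwheel '[{"gripper":-1,"offset":[-35,0,0],"rotation":[0,0,0]},{"gripper":-1,"offset":[-55,0,20],"rotation":[0,0,0]},{"gripper":-1,"offset":[-55,0,50],"rotation":[0,0,0]},{"gripper":-1,"offset":[-55,0,80],"rotation":[0,0,0]},{"gripper":-1,"offset":[-55,0,92],"rotation":[0,0,0]},{"gripper":0.2,"offset":[-55,0,92],"rotation":[0,0,0]},{"gripper":0.2,"offset":[-55,0,92],"rotation":[0,0,0]},{"gripper":0.2,"offset":[-55,0,92],"rotation":[0,0,0]}]' 35
python3 - <<'E'
from h import *
w=ctrl.get_image('wrist');st();print(go([.4662,.0471,.0545],np.radians(8.8)))
im=w['image'].astype(int)
for v in range(200,300,3): print(v,''.join('#' if x<40 else '+' if x<90 else '.' if x<170 else ' ' for x in im[v,190:330:2].max(1)))
E
```

```text
([-57.9, -0.7, 95.2], [0.002, -0.01, 0.0])
t: 19.5
tool_pos: [0.468, 0.0471, 0.0533]
tool_rot: [3.132, 0.241, 0.004]
contact_force: [0.2, -0.0, -0.2]
opening: 0.0347
grip_force: 0.0
{'t': 19.55, 'tool_pos': [0.4678, 0.0471, 0.0531], 'tool_rot': [3.132, 0.2414, 0.0033], 'contact_force': [0.0272, -0.1647, -0.6169], 'wrist_torque': [-0.0274, -0.0028, -0.0416], 'opening': 0.0342, 'grip_force': 0.0}
([-1.5, -0.2, -1.4], [0.0, -0.002, 0.0])
200                             ++..+++++++   .                           
203                             ++..+++++++   .                           
206                             ++..++++++.   .                           
209                             ++..++++++.   .                           
212                             ++..++++++.   .                           
215                         .   ++..++++++.   .                           
218                         .   ++..+++++++   .                           
221                         .   ++..++++++.   .                           
224                         .   ++..+++++++.. .              
[... 1188 characters left out ...]
      .##################
275 #################+     ####################         ##################
278 #################       ##################.         ##################
281 ################+        ################.          .#################
284 ################+          ############+   .         #################
287 ################             +#######                #################
290 ################                                     .################
293 ###############+                                      ################
296 ###############                                       ################
299 ###############                              .        ################
```

```bash
python3 - <<'E'
from h import *
w=ctrl.get_image('wrist');o=ctrl.get_obs();T=R.from_rotvec(o['tool_rot'])
for off in ([0,0,-.019],[-.003,0,-.019],[0,0,-.023],[0,0,-.015]): print(off,proj(w,np.array(o['tool_pos'])+T.apply(off)))
E
```

```text
[0, 0, -0.019] (np.float64(258.06940767724615), np.float64(263.99162542948716))
[-0.003, 0, -0.019] (np.float64(258.0705200836987), np.float64(269.60444505275825))
[0, 0, -0.023] (np.float64(258.06812603112434), np.float64(268.51092425837885))
[0, 0, -0.015] (np.float64(258.0706201104379), np.float64(259.7163829811092))
```

```bash
python3 -m handwheel '[{"gripper":0.2,"offset":[-0.5,-0.7,-3],"rotation":[0,0,0]},{"gripper":1,"offset":[-0.5,-0.7,-3],"rotation":[0,0,0]},{"gripper":1,"offset":[-0.5,-0.7,-3],"rotation":[0,0,0]},{"gripper":1,"offset":[-0.5,-0.7,-3],"rotation":[0,0,0]},{"gripper":1,"offset":[1.7,-0.7,-7.9],"rotation":[0,0,0]},{"gripper":1,"offset":[3.6,-0.7,-11.7],"rotation":[0,0,0]},{"gripper":1,"offset":[8.2,-0.7,-19.1],"rotation":[0,0,0]},{"gripper":1,"offset":[13.5,-0.7,-26],"rotation":[0,0,0]}]' 35
python3 -c "
from h import *
st()"
```

```text
t: 20.6
tool_pos: [0.48, 0.0498, 0.0783]
tool_rot: [3.132, 0.241, -0.002]
contact_force: [-4.1, 0.1, -0.3]
opening: 0.0196
grip_force: 34.4
{'t': 20.6, 'tool_pos': [0.48, 0.0498, 0.0783], 'tool_rot': [3.132, 0.2413, -0.0019], 'contact_force': [-4.0577, 0.1137, -0.2818], 'wrist_torque': [-0.0465, 0.6946, -0.0232], 'opening': 0.0196, 'grip_force': 34.4158}
```

```bash
python3 -m handwheel '[{"gripper":1,"offset":[2.9,0,-3.3],"rotation":[0,0,0]},{"gripper":1,"offset":[5.9,0,-6.4],"rotation":[0,0,0]},{"gripper":1,"offset":[9.1,0,-9.4],"rotation":[0,0,0]},{"gripper":1,"offset":[12.4,0,-12.1],"rotation":[0,0,0]},{"gripper":1,"offset":[15.9,0,-14.8],"rotation":[0,0,0]},{"gripper":1,"offset":[18.7,0,-16.7],"rotation":[0,0,0]},{"gripper":1,"offset":[20,0,-17.7],"rotation":[0,0,0]},{"gripper":1,"offset":[20,0,-17.7],"rotation":[0,0,0]}]' 35
cat >> h.py <<'E'
def show(d,c0,c1,r0,r1,s=1):
    im=d['image'].astype(int)
    for v in range(r0,r1,2*s):
        print(v,''.join('#' if im[v,u].mean()<60 else '+' if im[v,u].mean()<120 else ' ' if im[v,u,2]-im[v,u,0]<-8 else '.' if im[v,u].mean()<190 else 'o' for u in range(c0,c1,s)))
E
python3 -c "
from h import *
st();s=ctrl.get_image('side');u=np.radians(8.8);ux=np.array([np.cos(u),np.sin(u)]);og=np.array([.5804,.0648])-.006*ux
P=lambda x,z:np.round(proj(s,[*(og+x*ux),z]),1).tolist()
print('knob up',P(-.076,.116),'tail bottom',P(-.124,0),'lug top rear/front',P(-.012,.088),P(.024,.088),'TCP pred up',og-.076*ux)
show(s,210,310,160,250)"
```

```text
t: 21.6
tool_pos: [0.5004, 0.0528, 0.097]
tool_rot: [3.132, 0.241, 0.0]
contact_force: [-7.4, -0.7, 6.2]
opening: 0.0192
grip_force: 34.8
{'t': 21.6, 'tool_pos': [0.5004, 0.0528, 0.097], 'tool_rot': [3.1318, 0.2414, 0.0005], 'contact_force': [-7.3806, -0.7228, 6.2179], 'wrist_torque': [-0.0783, 1.0585, 0.0001], 'opening': 0.0192, 'grip_force': 34.7784}
knob up [273.6, 187.6] tail bottom [295.2, 237.0] lug top rear/front [242.1, 203.2] [224.1, 204.8] TCP pred up [0.49936527 0.05225516]
160     .                                    ++++++++++++#################+.+.++###+++++++++++++++++++++
162      .                  +++++++++++++++++++++++++++++#################+++++####+++++++#####+++++++++
164        .     ++++++++++++++++++++++##+########+++++++##########################++++++++++++#########
166         ++ +#+#########+###++#++++############+++++++#########################++++++++++++++++++++++
168 +++ ++++++ ++#################################+++++++#########################+++++++++++++++++++   
170 ++++++++++++#################################+++++++++########################+++
[... 3402 characters left out ...]
....oooooooooooooooooooooooooooooooooooooooooooooooooooooooooooooo.  o  o o       
238  oo      o   +........oooooooooooooooooooooooooooooooooooooooooooooooooooooooooooooo       o       o
240      oo  o   +........ooooooooooooooooooooooooooooooooooooooooooooooooooooooooooo.       oo  o      
242   o          +........ooooooooooooooooooooooooooooooooooooooo..  o         oo oo       o   o o      
244               ........ooooooooooooooooooooooo..                             o  o o o   o o     o o  
246                .......ooooooooooooooo                          o      o               o            o
248 o   o       oo      ..ooooooo...+              o o o   o  o      o   o  o          o   o
```

The handle is fully up against its stop: the forces show it, and the bar reaches (270,196). Releasing it and going over the lug.

```bash
python3 -m handwheel '[{"gripper":-1,"offset":[0,0,0],"rotation":[0,0,0]},{"gripper":-1,"offset":[0,0,0],"rotation":[0,0,0]},{"gripper":-1,"offset":[0,0,-30],"rotation":[0,0,0]},{"gripper":-1,"offset":[5,0,-60],"rotation":[0,0,0]},{"gripper":-1,"offset":[25,0,-65],"rotation":[0,0,0]},{"gripper":-1,"offset":[60,0,-65],"rotation":[0,0,0]},{"gripper":-1,"offset":[80,0,-45],"rotation":[0,0,0]},{"gripper":-1,"offset":[80,0,-20],"rotation":[0,0,0]}]' 120
python3 - <<'E'
from h import *
w=ctrl.get_image('wrist');st();print(go([.5804,.0648,.0535],np.radians(8.8)))
o=ctrl.get_obs();T=R.from_rotvec(o['tool_rot'])
for x in (.018,-.018): c=T.apply([x,0,0]);print(proj(w,[.5804+c[0],.0648+c[1],.088]))
show(w,222,302,150,290)
E
```

```text
t: 22.65
tool_pos: [0.5815, 0.0654, 0.1162]
tool_rot: [3.132, 0.241, 0.006]
contact_force: [-0.5, -0.6, -0.3]
opening: 0.0854
grip_force: 0.0
{'t': 22.7, 'tool_pos': [0.5779, 0.0653, 0.1113], 'tool_rot': [-3.1318, -0.2413, 0.0066], 'contact_force': [-1.7804, -0.6036, -2.8778], 'wrist_torque': [0.011, 0.1451, 0.0317], 'opening': 0.0854, 'grip_force': 0.0}
([2.7, 0.9, 57.8], [-0.001, 0.004, 0.0])
(np.float64(258.7699760718661), np.float64(199.294287395215))
(np.float64(258.73531997125986), np.float64(252.47665545637636))
150 ................................................................................
152 ................................................................................
154 ................................................................................
156 ................................................................................
158 ................................................................................
160 ................................................................................
162 .............................................................
[... 4674 characters left out ...]
....................
274 ..............................+#++++########+....+..............................
276 ..............................+#############++...+..............................
278 ..............................+#############++...+..............................
280 ..............................+#############.....+..............................
282 ..............................+############+.....+..............................
284 ..............................+############+....++..............................
286 ..............................+#############....++..............................
288 ..............................##++##########....++..............................
```

```bash
python3 - <<'E'
from h import *
for i in range(5): ctrl.get_image('top')
w=ctrl.get_image('wrist');st();print(go([.5804,.0648,.0535],np.radians(8.8)),w['xyz'])
o=ctrl.get_obs();T=R.from_rotvec(o['tool_rot'])
for x in (.018,-.018): c=T.apply([x,0,0]);print(proj(w,[.5804+c[0],.0648+c[1],.088]))
g=w['image'].mean(2)
print(g[160:270:2,254:262].mean(1).round().astype(int).tolist())
E
```

```text
{'t': 23.0, 'tool_pos': [0.5798, 0.0652, 0.1173], 'tool_rot': [3.1321, 0.2413, 0.0045], 'contact_force': [0.5563, 0.1709, -0.2592], 'wrist_torque': [-0.0331, -0.0139, -0.0182], 'opening': 0.0854, 'grip_force': 0.0}
([0.3, 0.5, 63.8], [0.0, -0.003, 0.0]) [0.65033045 0.07620972 0.25927492]
(np.float64(258.96761181620104), np.float64(196.12571054154094))
(np.float64(258.93019664453834), np.float64(249.34542327059938))
[175, 76, 78, 79, 80, 87, 78, 80, 80, 80, 81, 82, 81, 122, 156, 179, 185, 185, 185, 184, 183, 185, 186, 177, 141, 144, 137, 139, 139, 130, 165, 156, 155, 155, 149, 151, 150, 176, 168, 103, 57, 58, 59, 58, 58, 58, 58, 58, 58, 58, 58, 58, 57, 57, 57]
```

The lug's top spans rows 186–238 against 196–249 predicted, so the coupler slid about 7 mm forward while the handle was raised. Correcting for that and descending.

```bash
python3 -m handwheel '[{"gripper":-1,"offset":[7.2,0.5,0],"rotation":[0,0,0]},{"gripper":-1,"offset":[7.2,0.5,20],"rotation":[0,0,0]},{"gripper":-1,"offset":[7.2,0.5,40],"rotation":[0,0,0]},{"gripper":-1,"offset":[7.2,0.5,56],"rotation":[0,0,0]},{"gripper":-1,"offset":[7.2,0.5,62],"rotation":[0,0,0]},{"gripper":0.3,"offset":[7.2,0.5,63],"rotation":[0,0,0]},{"gripper":0.3,"offset":[7.2,0.5,63],"rotation":[0,0,0]},{"gripper":0.3,"offset":[7.2,0.5,63],"rotation":[0,0,0]}]' 120
python3 - <<'E'
from h import *
ctrl.get_image('top');ctrl.get_image('top')
w=ctrl.get_image('wrist');st()
o=ctrl.get_obs();T=R.from_rotvec(o['tool_rot'])
for x in (.018,-.018): print(proj(w,[*(np.array(o['tool_pos'])+T.apply([x,0,0]))[:2],.088]))
g=w['image'].mean(2)
print('rows from 200 by 2',g[200:340:2,254:262].mean(1).round().astype(int).tolist())
print('cols from 220 by 2',g[270:280,220:300:2].mean(0).round().astype(int).tolist())
E
```

```text
t: 24.0
tool_pos: [0.5868, 0.0658, 0.0535]
tool_rot: [3.132, 0.241, 0.003]
contact_force: [-0.5, -0.3, 0.2]
opening: 0.0321
grip_force: 0.0
{'t': 24.15, 'tool_pos': [0.5864, 0.0658, 0.0531], 'tool_rot': [3.1322, 0.2413, 0.0014], 'contact_force': [-0.1171, 0.9051, 0.1138], 'wrist_torque': [0.0338, -0.0104, -0.0568], 'opening': 0.0299, 'grip_force': 0.0}
(np.float64(258.1239156334599), np.float64(244.56540820945028))
(np.float64(258.13081541888596), np.float64(319.304733231726))
rows from 200 by 2 [85, 85, 84, 122, 83, 83, 83, 83, 83, 84, 84, 84, 85, 85, 85, 86, 86, 86, 86, 86, 85, 117, 149, 164, 161, 165, 160, 138, 138, 138, 136, 136, 138, 140, 140, 138, 137, 137, 136, 138, 139, 141, 131, 129, 125, 124, 125, 125, 123, 123, 125, 126, 126, 180, 176, 175, 176, 159, 52, 55, 55, 55, 55, 55, 54, 56, 22, 23, 19, 22]
cols from 220 by 2 [33, 21, 20, 18, 50, 171, 168, 168, 168, 149, 113, 102, 105, 120, 131, 137, 137, 137, 137, 137, 138, 138, 137, 138, 138, 133, 130, 102, 92, 86, 148, 163, 164, 165, 108, 16, 18, 18, 26, 26]
```

```bash
python3 - <<'E'
import cv2
g=cv2.imread('pics/w4.png').mean(2)
print('rows from 230 by 2',g[230:330:2,256:264].mean(1).round().astype(int).tolist())
E
```

```text
rows from 230 by 2 [80, 80, 81, 81, 81, 81, 90, 119, 146, 161, 125, 131, 131, 131, 131, 129, 129, 131, 133, 132, 130, 130, 129, 130, 131, 132, 131, 132, 122, 121, 118, 119, 119, 117, 117, 119, 116, 168, 166, 165, 164, 164, 157, 96, 38, 39, 39, 40, 39, 39]
```

```bash
python3 -m handwheel '[{"gripper":1,"offset":[0,0,0],"rotation":[0,0,0]},{"gripper":1,"offset":[0,0,0],"rotation":[0,0,0]},{"gripper":1,"offset":[0,0,0],"rotation":[0,0,0]},{"gripper":1,"offset":[0,0,0],"rotation":[0,0,0]},{"gripper":1,"offset":[0,0,-5],"rotation":[0,0,0]},{"gripper":1,"offset":[0,0,-30],"rotation":[0,0,0]},{"gripper":1,"offset":[0,0,-60],"rotation":[0,0,0]},{"gripper":1,"offset":[0,0,-82],"rotation":[0,0,0]}]' 120
python3 - <<'E'
from h import *
for i in range(3): ctrl.get_image('top')
st();print(go([.5899,.2129,.118],np.radians(8.8)))
E
```

```text
t: 25.15
tool_pos: [0.5849, 0.066, 0.1334]
tool_rot: [-3.132, -0.241, 0.004]
contact_force: [0.1, -0.6, -7.1]
opening: 0.0125
grip_force: 117.4
{'t': 25.3, 'tool_pos': [0.5859, 0.066, 0.1341], 'tool_rot': [-3.1321, -0.2415, -0.0006], 'contact_force': [0.2649, -0.0399, -8.4662], 'wrist_torque': [0.0701, -0.3301, 0.0168], 'opening': 0.0127, 'grip_force': 117.6642}
([26.4, -144.6, 16.1], [-0.0, -0.0, 0.0])
```

```bash
python3 -m handwheel '[{"gripper":1,"offset":[5,-25,0],"rotation":[0,0,0]},{"gripper":1,"offset":[12,-65,0],"rotation":[0,0,0]},{"gripper":1,"offset":[19,-105,0],"rotation":[0,0,0]},{"gripper":1,"offset":[24,-133,0],"rotation":[0,0,0]},{"gripper":1,"offset":[26.4,-144.6,0],"rotation":[0,0,0]},{"gripper":1,"offset":[26.4,-144.6,8],"rotation":[0,0,0]},{"gripper":1,"offset":[26.4,-144.6,16],"rotation":[0,0,0]},{"gripper":1,"offset":[26.4,-144.6,20],"rotation":[0,0,0]}]' 120
cat >> h.py <<'E'
def knob(s):
    """expected raised-knob pixel vs the dark blob seen in the side view"""
    o=ctrl.get_obs();T=R.from_rotvec(o['tool_rot']);p=np.array(proj(s,np.array(o['tool_pos'])+T.apply([-.0804,0,-.063])))+[1.4,1.8]
    a,b=p.round().astype(int); m=(s['image'].max(2)<75).astype(np.uint8)*255
    z=np.zeros_like(m); z[b-40:b+45,a-9:a+50]=m[b-40:b+45,a-9:a+50]
    z=cv2.morphologyEx(z,cv2.MORPH_CLOSE,np.ones((5,5))); dt=cv2.distanceTransform(z,cv2.DIST_L2,5); _,mx,_,l=cv2.minMaxLoc(dt)
    print('knob up expected',p.round(1),'seen',l,mx)
E
python3 - <<'E'
from h import *
ctrl.get_image('top');s=ctrl.get_image('side');knob(s);ctrl.get_image('top')
st();print(go([.5899,.2129,.105],np.radians(8.8)));show(s,255,300,165,200)
E
```

```text
t: 26.3
tool_pos: [0.5893, 0.2115, 0.1129]
tool_rot: [3.132, 0.239, -0.004]
contact_force: [0.5, -0.3, -7.3]
opening: 0.0123
grip_force: 117.8
knob up expected [276.6 188. ] seen (281, 190) 5.793799877166748
{'t': 26.45, 'tool_pos': [0.5898, 0.2121, 0.1141], 'tool_rot': [3.1322, 0.2399, -0.0014], 'contact_force': [0.744, 0.3894, -6.8575], 'wrist_torque': [0.0915, -0.2911, -0.0577], 'opening': 0.0123, 'grip_force': 117.7988}
([0.2, -0.8, 9.1], [0.0, 0.001, -0.001])
165 #  ++++++++++++++++++++++++++++++++++++++++++
167 #++++++++++++++++++++++++++++++++++++++++++++
169 #++++++++++++++++++++++++++++++++++++++++++++
171 +++++++++++++++++++++++++++++++++++++++++++++
173 +++++  ++++++ ++++++++++++++++++++++++++++   
175 +++++++++++++++++++++++++++++++++++++        
177 ++++++++++++++++++++++++++++++++             
179                                              
181                                              
183                                       o      
185                       +########              
187 o       o    o   o o+###########   o        o
189   o  o         o o  +######++####            
191 o               o  +#####+oooo+## o          
193    oo      o   oo ++++###+....+#   o         
195   o              +#++++######+         o o  o
197                +++++++##+        o      o    
199      o       ++++++++         o o o    o    o
```

```bash
python3 - <<'E'
from h import *
from scipy.optimize import brentq
s=ctrl.get_image('side');o=ctrl.get_obs();tp=np.array(o['tool_pos']);ux=R.from_rotvec(o['tool_rot']).apply([1,0,0]);uy=np.array([-ux[1],ux[0],0])
im=s['image'].astype(float);d=im[...,2]-im[...,0]
zu=tp[2]-.0529; S0=tp-.0044*ux; S0[2]=zu
def corner(S,x,y,z): return np.array(proj(s,S+x*ux+y*uy+[0,0,z]))
for nm,x,y,zz in (('tail',-.124,.012,(.005,.009,.013,.017)),('lugfront',.024,.007,(.076,.08)),('lugrear',-.012,.007,(.076,.08))):
  for z in zz:
    p=corner(S0,x,y,z);r=int(round(p[1]));c=int(round(p[0]))
    pr=(d if nm=='tail' else im.mean(2))[r-1:r+2,c-9:c+10].mean(0)
    if nm=='tail':
        lo,hi=pr[-5:].mean(),pr[:5].mean();th=(lo+hi)/2;k=[i for i in range(18) if pr[i]>th>=pr[i+1]];e=[c-9+i+(pr[i]-th)/(pr[i]-pr[i+1]) for i in k]
        print(nm,p.round(2),'edge',np.round(e,2),round(lo),round(hi))
    else: print(nm,p.round(2),c-9,pr.round().astype(int).tolist())
print('px per mm x',(corner(S0+.01*ux,-.124,.012,.01)-corner(S0,-.124,.012,.01))/10,'S0',S0)
g=im.mean(2)
for r in (257,259,261,263): print('ball row',r,g[r,215:246].round().astype(int).tolist())
print('ball pred for S0',proj(s,[S0[0],S0[1],.048]))
E
```

```text
tail [302.99 246.23] edge [303.69] -9 1
tail [303.07 244.18] edge [303.71] -10 1
tail [303.16 242.11] edge [303.71] -10 1
tail [303.24 240.04] edge [303.46] -9 1
lugfront [215.1 215.3] 206 [215, 214, 214, 214, 213, 215, 214, 215, 213, 221, 117, 172, 203, 204, 151, 105, 156, 173, 72]
lugfront [215.   213.03] 206 [214, 214, 215, 216, 214, 215, 215, 214, 215, 221, 121, 181, 205, 154, 135, 97, 108, 111, 46]
lugrear [237.24 213.29] 228 [42, 30, 32, 36, 28, 99, 130, 215, 228, 225, 184, 209, 216, 214, 214, 214, 213, 214, 214]
lugrear [237.19 211.05] 228 [31, 20, 22, 24, 20, 75, 98, 163, 222, 226, 183, 208, 215, 213, 214, 214, 214, 214, 213]
px per mm x [-0.56179055  0.05956117] S0 [0.58579827 0.21165223 0.0617262 ]
ball row 257 [215, 214, 214, 217, 165, 186, 174, 172, 182, 184, 183, 189, 185, 200, 215, 221, 216, 215, 216, 219, 220, 218, 222, 218, 221, 217, 218, 219, 216, 214, 224]
ball row 259 [212, 215, 217, 212, 213, 216, 225, 116, 68, 103, 159, 188, 181, 198, 215, 218, 212, 208, 203, 203, 213, 217, 219, 202, 211, 182, 166, 135, 143, 133, 201]
ball row 261 [217, 214, 215, 214, 214, 216, 223, 129, 126, 110, 119, 105, 103, 101, 131, 138, 146, 140, 128, 188, 193, 189, 123, 80, 204, 217, 214, 217, 216, 215, 212]
ball row 263 [213, 213, 214, 215, 216, 214, 218, 150, 112, 132, 159, 179, 186, 195, 195, 197, 200, 200, 197, 190, 173, 164, 146, 100, 204, 217, 214, 215, 214, 213, 215]
ball pred for S0 (np.float64(230.7551461367961), np.float64(260.00097505404915))
```

```bash
python3 - <<'E'
from h import *
t=ctrl.get_image('top')  # for calibration only
g=cv2.imread('pics/top0.png').astype(int);m=g.mean(2)
print('ball',160);
for r in range(166,192): print(r,m[r,160:194].round().astype(int).tolist())
print('lug',346)
for r in range(170,190): print(r,m[r,346:362].round().astype(int).tolist())
E
```

```text
ball 160
166 [104, 84, 84, 84, 80, 83, 72, 69, 68, 68, 66, 64, 66, 63, 64, 63, 69, 67, 64, 61, 66, 68, 63, 61, 65, 63, 97, 110, 110, 113, 88, 58, 71, 121]
167 [77, 81, 95, 91, 64, 57, 62, 62, 65, 65, 62, 67, 68, 64, 66, 67, 64, 63, 64, 64, 65, 67, 64, 63, 66, 65, 78, 104, 111, 98, 71, 56, 53, 119]
168 [101, 105, 115, 109, 90, 63, 56, 64, 65, 64, 68, 64, 65, 65, 67, 66, 67, 63, 65, 64, 65, 64, 67, 63, 65, 63, 69, 74, 74, 70, 69, 66, 60, 119]
169 [106, 112, 122, 115, 103, 71, 50, 65, 61, 66, 66, 68, 61, 66, 64, 64, 61, 65, 62, 65, 62, 67, 63, 63, 64, 66, 65, 65, 69, 64, 65, 69, 53, 119]
170 [113, 115, 118, 118, 95, 65, 54, 62, 65, 65, 66, 63, 67, 64, 64, 64, 64, 66, 70, 66, 66, 63, 67, 65, 67, 64, 64, 67, 62, 64, 65, 65, 58, 117]
171 [99, 88, 101, 91, 71, 56, 60, 64, 66, 62, 63, 71, 84, 83, 81, 75, 71, 64, 61, 66, 69, 66, 65, 66, 66, 63, 66, 66, 68, 67, 66, 65, 60, 117]
172 [94, 69, 69, 69, 67, 67, 62, 69, 62, 64, 72, 91, 97, 97, 91, 87, 79, 71, 65, 66, 66, 63, 64, 64, 68, 63, 67, 63, 64, 59, 56, 59, 54, 119]
173 [95, 70, 69, 64, 70, 67, 65, 68, 65, 71, 94, 106, 107, 99, 98, 90, 85, 76
[... 3721 characters left out ...]
94, 132, 147, 145, 142, 136, 112, 104, 126, 134, 135]
182 [125, 123, 102, 99, 95, 96, 129, 147, 145, 142, 137, 124, 102, 123, 132, 133]
183 [135, 129, 105, 95, 96, 98, 126, 143, 145, 144, 140, 123, 102, 93, 124, 135]
184 [139, 131, 109, 98, 96, 97, 116, 140, 146, 144, 139, 130, 98, 93, 122, 134]
185 [140, 131, 111, 97, 94, 94, 107, 137, 147, 144, 140, 132, 104, 93, 123, 133]
186 [139, 134, 118, 98, 95, 97, 97, 130, 137, 134, 133, 126, 102, 104, 126, 134]
187 [140, 142, 118, 100, 95, 93, 93, 92, 91, 92, 93, 97, 102, 107, 125, 134]
188 [133, 132, 132, 112, 93, 90, 97, 98, 106, 112, 109, 98, 129, 133, 135, 133]
189 [127, 125, 134, 133, 128, 123, 126, 119, 115, 114, 107, 123, 140, 138, 133, 134]
```

Two views agree better now. Relative to the ball the socket sits about 2 mm too far back, and y looks right about here. I shift +2 mm and lower, feeling for contact.

```bash
python3 -m handwheel '[{"gripper":1,"offset":[1,0,1],"rotation":[0,0,0]},{"gripper":1,"offset":[2,0,3],"rotation":[0,0,0]},{"gripper":1,"offset":[2,0,5],"rotation":[0,0,0]},{"gripper":1,"offset":[2,0,7],"rotation":[0,0,0]},{"gripper":1,"offset":[2,0,8],"rotation":[0,0,0]},{"gripper":1,"offset":[2,0,9],"rotation":[0,0,0]},{"gripper":1,"offset":[2,0,9.5],"rotation":[0,0,0]},{"gripper":1,"offset":[2,0,10],"rotation":[0,0,0]}]' 120
cat >> h.py <<'E'
def feel(n=3):
    for i in range(n):
        s=ctrl.get_image('side');o=ctrl.get_obs();print(np.round(o['contact_force'],1),np.round(o['wrist_torque'],2),np.round(o['tool_pos'],4),round(o['grip_force'],1),round(o['t'],2))
    knob(s); return s
E
python3 -c "
from h import *
feel()"
```

```text
t: 27.55
tool_pos: [0.592, 0.2131, 0.1046]
tool_rot: [3.132, 0.241, 0.0]
contact_force: [-0.5, -0.2, -7.8]
opening: 0.0126
grip_force: 117.9
[ 0.1 -0.6 -7.4] [ 0.1  -0.34 -0.  ] [0.592  0.2131 0.1045] 117.9 27.6
[ 0.2  0.8 -6.5] [ 0.06 -0.34 -0.01] [0.592  0.2131 0.1046] 117.9 27.65
[ 0.2 -0.1 -7.1] [ 0.09 -0.31 -0.02] [0.592  0.2131 0.1046] 117.9 27.7
knob up expected [275.1 193.4] seen (279, 195) 5.793799877166748
```

```bash
python3 -m handwheel '[{"gripper":1,"offset":[0,0.6,0],"rotation":[0,0,0]},{"gripper":1,"offset":[0,1.2,0],"rotation":[0,0,0]},{"gripper":1,"offset":[0,1.2,0.5],"rotation":[0,0,0]},{"gripper":1,"offset":[0,1.2,1],"rotation":[0,0,0]},{"gripper":1,"offset":[0,1.2,1.5],"rotation":[0,0,0]},{"gripper":1,"offset":[0,1.2,2],"rotation":[0,0,0]},{"gripper":1,"offset":[0,1.2,2.5],"rotation":[0,0,0]},{"gripper":1,"offset":[0,1.2,2.5],"rotation":[0,0,0]}]' 120
python3 -c "
from h import *
feel()"
```

```text
t: 28.7
tool_pos: [0.5921, 0.2119, 0.102]
tool_rot: [3.132, 0.241, -0.0]
contact_force: [-0.7, 0.1, -7.4]
opening: 0.0125
grip_force: 117.9
[ 0.7 -0.9 -7.7] [ 0.07 -0.3  -0.01] [0.5922 0.2119 0.1021] 117.9 28.75
[ 0.4  0.9 -7.6] [ 0.05 -0.31  0.05] [0.5922 0.2119 0.1021] 117.9 28.8
[-0.5  0.1 -7.9] [ 0.01 -0.35 -0.01] [0.5922 0.2119 0.1022] 117.9 28.85
knob up expected [274.9 194.6] seen (279, 196) 5.793799877166748
```

```bash
python3 -m handwheel '[{"gripper":1,"offset":[0,0,0.4],"rotation":[0,0,0]},{"gripper":1,"offset":[0,0,0.8],"rotation":[0,0,0]},{"gripper":1,"offset":[0,0,1.2],"rotation":[0,0,0]},{"gripper":1,"offset":[0,0,1.6],"rotation":[0,0,0]},{"gripper":1,"offset":[0,0,2],"rotation":[0,0,0]},{"gripper":1,"offset":[0,0,2.4],"rotation":[0,0,0]},{"gripper":1,"offset":[0,0,2.8],"rotation":[0,0,0]},{"gripper":1,"offset":[0,0,2.8],"rotation":[0,0,0]}]' 120
python3 -c "
from h import *
feel()"
```

```text
t: 29.85
tool_pos: [0.5921, 0.2119, 0.0992]
tool_rot: [-3.132, -0.241, 0.0]
contact_force: [-0.6, 0.9, -6.6]
opening: 0.0125
grip_force: 117.9
[-0.6  0.1 -7.6] [ 0.06 -0.38 -0.02] [0.5922 0.2119 0.0993] 117.9 29.9
[ 0.2  0.1 -7.4] [ 0.02 -0.3  -0.02] [0.5922 0.2119 0.0993] 117.9 29.95
[-0.5  0.3 -8.1] [ 0.05 -0.3  -0.05] [0.5922 0.2119 0.0993] 117.9 30.0
knob up expected [274.9 196.1] seen (279, 197) 5.599999904632568
```

No contact, and the rim is past the ball's equator. Continuing.

```bash
python3 -m handwheel '[{"gripper":1,"offset":[0,0,0.5],"rotation":[0,0,0]},{"gripper":1,"offset":[0,0,1],"rotation":[0,0,0]},{"gripper":1,"offset":[0,0,1.5],"rotation":[0,0,0]},{"gripper":1,"offset":[0,0,2],"rotation":[0,0,0]},{"gripper":1,"offset":[0,0,2.5],"rotation":[0,0,0]},{"gripper":1,"offset":[0,0,3],"rotation":[0,0,0]},{"gripper":1,"offset":[0,0,3.5],"rotation":[0,0,0]},{"gripper":1,"offset":[0,0,4],"rotation":[0,0,0]}]' 120
python3 -c "
from h import *
feel(2)"
```

```text
t: 31.0
tool_pos: [0.5922, 0.2119, 0.0953]
tool_rot: [-3.132, -0.241, 0.0]
contact_force: [0.2, -0.5, -7.8]
opening: 0.0127
grip_force: 117.9
[-0.4 -0.3 -7.9] [ 0.07 -0.3   0.  ] [0.5921 0.2119 0.0952] 117.9 31.05
[ 0.1 -0.2 -8. ] [ 0.02 -0.33 -0.06] [0.5921 0.2119 0.0952] 117.9 31.1
knob up expected [274.9 198.5] seen (279, 200) 5.793799877166748
```

```bash
python3 -m handwheel '[{"gripper":1,"offset":[0,0,0.7],"rotation":[0,0,0]},{"gripper":1,"offset":[0,0,1.4],"rotation":[0,0,0]},{"gripper":1,"offset":[0,0,2.1],"rotation":[0,0,0]},{"gripper":1,"offset":[0,0,2.8],"rotation":[0,0,0]},{"gripper":1,"offset":[0,0,3.5],"rotation":[0,0,0]},{"gripper":1,"offset":[0,0,4.2],"rotation":[0,0,0]},{"gripper":1,"offset":[0,0,5],"rotation":[0,0,0]},{"gripper":1,"offset":[0,0,5.5],"rotation":[0,0,0]}]' 120
python3 -c "
from h import *
feel(2)"
```

```text
t: 32.1
tool_pos: [0.5921, 0.2119, 0.0897]
tool_rot: [-3.132, -0.241, 0.0]
contact_force: [0.2, -0.4, -7.8]
opening: 0.0126
grip_force: 117.9
[-0.2 -0.6 -7.8] [-0.   -0.32 -0.01] [0.5921 0.2119 0.0897] 117.9 32.15
[-1.  -0.6 -7. ] [ 0.02 -0.3  -0.03] [0.5921 0.2119 0.0897] 117.9 32.2
knob up expected [274.9 201.5] seen (279, 203) 5.793799877166748
```

```bash
python3 -m handwheel '[{"gripper":1,"offset":[0,0,0.8],"rotation":[0,0,0]},{"gripper":1,"offset":[0,0,1.6],"rotation":[0,0,0]},{"gripper":1,"offset":[0,0,2.4],"rotation":[0,0,0]},{"gripper":1,"offset":[0,0,3.2],"rotation":[0,0,0]},{"gripper":1,"offset":[0,0,4],"rotation":[0,0,0]},{"gripper":1,"offset":[0,0,4.7],"rotation":[0,0,0]},{"gripper":1,"offset":[0,0,5.2],"rotation":[0,0,0]},{"gripper":1,"offset":[0,0,5.5],"rotation":[0,0,0]}]' 120
python3 -c "
from h import *
feel(2)"
```

```text
t: 33.2
tool_pos: [0.5922, 0.2119, 0.0843]
tool_rot: [-3.132, -0.241, 0.0]
contact_force: [-0.5, -0.4, -7.8]
opening: 0.0124
grip_force: 117.9
[-0.5 -0.7 -7.3] [ 0.05 -0.36 -0.02] [0.5922 0.2119 0.0842] 117.9 33.25
[-0.7  0.8 -7.9] [ 0.07 -0.25  0.02] [0.5922 0.2119 0.0843] 117.9 33.3
knob up expected [274.8 204.6] seen (279, 206) 5.793799877166748
```

```bash
python3 -m handwheel '[{"gripper":1,"offset":[0,0,0.4],"rotation":[0,0,0]},{"gripper":1,"offset":[0,0,0.8],"rotation":[0,0,0]},{"gripper":1,"offset":[0,0,1.2],"rotation":[0,0,0]},{"gripper":1,"offset":[0,0,1.6],"rotation":[0,0,0]},{"gripper":1,"offset":[0,0,2],"rotation":[0,0,0]},{"gripper":1,"offset":[0,0,2.3],"rotation":[0,0,0]},{"gripper":1,"offset":[0,0,2.6],"rotation":[0,0,0]},{"gripper":1,"offset":[0,0,2.6],"rotation":[0,0,0]}]' 120
python3 -c "
from h import *
feel(2)"
```

```text
t: 34.3
tool_pos: [0.5922, 0.2119, 0.0817]
tool_rot: [-3.132, -0.241, 0.0]
contact_force: [0.4, -0.4, -7.5]
opening: 0.0124
grip_force: 117.9
[ 0.8 -0.  -7.2] [ 0.03 -0.33  0.03] [0.5922 0.2119 0.0817] 117.9 34.35
[ 0.2 -0.4 -7.5] [ 0.07 -0.3  -0.04] [0.5922 0.2119 0.0817] 117.9 34.4
knob up expected [274.8 206. ] seen (279, 207) 5.196899890899658
```

```bash
python3 -m handwheel '[{"gripper":1,"offset":[0,0,0.2],"rotation":[0,0,0]},{"gripper":1,"offset":[0,0,0.4],"rotation":[0,0,0]},{"gripper":1,"offset":[0,0,0.6],"rotation":[0,0,0]},{"gripper":1,"offset":[0,0,0.7],"rotation":[0,0,0]},{"gripper":1,"offset":[0,0,0.8],"rotation":[0,0,0]},{"gripper":1,"offset":[0,0,0.9],"rotation":[0,0,0]},{"gripper":1,"offset":[0,0,1.0],"rotation":[0,0,0]},{"gripper":1,"offset":[0,0,1.0],"rotation":[0,0,0]}]' 120
python3 -c "
from h import *
feel(2)"
```

```text
t: 35.4
tool_pos: [0.5925, 0.212, 0.0812]
tool_rot: [-3.132, -0.241, -0.001]
contact_force: [0.7, 0.0, -2.7]
opening: 0.0125
grip_force: 118.4
[ 1.5  0.6 -3.1] [-0.05 -0.08 -0.08] [0.5925 0.212  0.0811] 118.4 35.45
[ 1.9  0.5 -3.2] [ 0.05 -0.1  -0.01] [0.5925 0.212  0.0812] 118.4 35.5
knob up expected [274.6 206.4] seen (279, 207) 5.793799877166748
```

Contact at TCP z = 0.081 m, the expected seated height, shared by the ball and the rest. Settling a touch further, releasing and rising.

```bash
python3 -m handwheel '[{"gripper":1,"offset":[0,0,0.3],"rotation":[0,0,0]},{"gripper":1,"offset":[0,0,0.5],"rotation":[0,0,0]},{"gripper":-1,"offset":[0,0,0.5],"rotation":[0,0,0]},{"gripper":-1,"offset":[0,0,0.5],"rotation":[0,0,0]},{"gripper":-1,"offset":[0,0,0.5],"rotation":[0,0,0]},{"gripper":-1,"offset":[0,0,-20],"rotation":[0,0,0]},{"gripper":-1,"offset":[0,0,-60],"rotation":[0,0,0]},{"gripper":-1,"offset":[0,0,-90],"rotation":[0,0,0]}]' 120
python3 - <<'E'
from h import *
for i in range(3): ctrl.get_image('top')
st();s=ctrl.get_image('side');w=ctrl.get_image('wrist')
u=np.radians(8.8);ux=np.array([np.cos(u),np.sin(u)]);og=np.array([.5925,.212])-.0044*ux
for h in(.85,.75,.65):
    P=[*(og+(-.028-.087*np.cos(h+.139))*ux),.071+.087*np.sin(h+.139)];print(h,np.round(P,4),np.round(proj(s,P),1),np.round(proj(w,P),1))
print('tail bottom/top',proj(s,[*(og-.124*ux),.028]),proj(s,[*(og-.124*ux),.05]),'nose bottom',proj(s,[*(og+.024*ux),.028]))
show(s,205,310,195,290);print();show(w,200,320,100,384,2)
E
```

```text
t: 36.5
tool_pos: [0.593, 0.2121, 0.1744]
tool_rot: [-3.132, -0.241, -0.005]
contact_force: [-0.3, -0.2, 0.5]
opening: 0.0856
grip_force: 0.0
{'t': 36.65, 'tool_pos': [0.594, 0.2123, 0.1749], 'tool_rot': [-3.1313, -0.2414, -0.0103], 'contact_force': [-0.3031, -0.188, 0.1855], 'wrist_torque': [-0.0118, 0.0137, -0.0211], 'opening': 0.0854, 'grip_force': 0.0}
0.85 [0.5132 0.1997 0.1437] [273.1 204.8] [258.2 330.6]
0.75 [0.5063 0.1987 0.1386] [277.2 207.3] [258.2 333.4]
0.65 [0.4999 0.1977 0.1327] [280.9 210.1] [258.2 334.7]
tail bottom/top (np.float64(298.8623765636823), np.float64(262.127648962587)) (np.float64(299.25740231237955), np.float64(251.27605638523957)) nose bottom (np.float64(215.83555215495733), np.float64(271.5989368599857))
195                o .... .oo                          o            oo        o       oo o                   
197      o o oo       o ooo o  ooo           o o  o          o           o                        o     o    
199            o      o        o     o    o       o        oooo        o       o             o         o    o
201     o      ooooooo  
[... 8841 characters left out ...]
##################################################
344 ############################################################
348 ############################################################
352 ############################################################
356 ############################################################
360 ############################################################
364 ############################################################
368 ############################################################
372 ############################################################
376 ############################################################
380 ############################################################
```

The coupler sits level: the tail is at about (301,254–265), and the knob at (280,208) means the handle is at about 0.75. Moving to pinch the knob.

```bash
python3 -c "
from h import *
print(go([.5063,.1987,.1196],np.radians(8.8)))"
python3 -m handwheel '[{"gripper":-1,"offset":[-30,0,-5],"rotation":[0,0,0]},{"gripper":-1,"offset":[-65,0,-5],"rotation":[0,0,0]},{"gripper":-1,"offset":[-88,0,5],"rotation":[0,0,0]},{"gripper":-1,"offset":[-88,0,25],"rotation":[0,0,0]},{"gripper":-1,"offset":[-88,0,45],"rotation":[0,0,0]},{"gripper":-1,"offset":[-88,0,53],"rotation":[0,0,0]},{"gripper":0.2,"offset":[-88,0,53],"rotation":[0,0,0]},{"gripper":0.2,"offset":[-88,0,53],"rotation":[0,0,0]}]' 60
python3 - <<'E'
from h import *
ctrl.get_image('top');ctrl.get_image('top')
w=ctrl.get_image('wrist');st();print(go([.5063,.1987,.1196],np.radians(8.8)))
o=ctrl.get_obs();T=R.from_rotvec(o['tool_rot'])
for off in ([0,0,-.019],[-.003,0,-.019],[0,0,-.023]): print(off,proj(w,np.array(o['tool_pos'])+T.apply(off)))
im=w['image'].astype(int)
for v in range(220,320,3): print(v,''.join('#' if x<40 else '+' if x<90 else '.' if x<170 else ' ' for x in im[v,190:330:2].max(1)))
E
```

```text
([-86.7, -0.1, 51.2], [0.0, 0.0, 0.0])
t: 37.75
tool_pos: [0.506, 0.1985, 0.1183]
tool_rot: [-3.132, -0.241, -0.001]
contact_force: [0.3, -0.2, 0.5]
opening: 0.0516
grip_force: 0.0
{'t': 37.9, 'tool_pos': [0.5059, 0.1986, 0.1186], 'tool_rot': [-3.132, -0.2413, -0.0025], 'contact_force': [0.0935, 0.0991, 0.756], 'wrist_torque': [0.0092, 0.0017, 0.0147], 'opening': 0.0346, 'grip_force': 0.0}
([0.4, -0.0, -1.0], [-0.0, -0.002, 0.0])
[0, 0, -0.019] (np.float64(258.1044939885771), np.float64(264.03873165484015))
[-0.003, 0, -0.019] (np.float64(258.1057236815887), np.float64(269.65701218015874))
[0, 0, -0.023] (np.float64(258.1035819426893), np.float64(268.5669792627712))
220          ++++++++++.++..+++   +++++++++. .+++++++++++..+              
223          ++++++++++.....+++   +++++++++. .+++++++++++.++              
226          ++++++++++.....+++   +++++++++. .+++++++++++...              
229          .+++++##++....++++   +++++++++. .++++++++++##+++++           
232          ++++++##+..+++++++  .+++++++++. .++++++++++###++++.          
235          +++++###++++++++++ .+++++++++++..++++
[... 1424 characters left out ...]
          ###############
295 ##############+                                        ###############
298 ##############                                         ###############
301 ##############                                         +##+###########
304 ##########+##+                                          ##.###########
307 ##########+##                                           ##.###########
310 ##########.                                                ###########
313 ##########+                                                ###########
316 ##########+                                                ###########
319 ###########                                               +###########
```

```bash
python3 -m handwheel '[{"gripper":1,"offset":[0,0,-2],"rotation":[0,0,0]},{"gripper":1,"offset":[0,0,-2],"rotation":[0,0,0]},{"gripper":1,"offset":[0,0,-2],"rotation":[0,0,0]},{"gripper":1,"offset":[0,0,-2],"rotation":[0,0,0]},{"gripper":1,"offset":[-2.6,0,0.1],"rotation":[0,0,0]},{"gripper":1,"offset":[-5.8,0,3.1],"rotation":[0,0,0]},{"gripper":1,"offset":[-11.7,0,9.5],"rotation":[0,0,0]},{"gripper":1,"offset":[-17,0,16.4],"rotation":[0,0,0]}]' 50
python3 -c "
from h import *
st()"
```

```text
t: 38.9
tool_pos: [0.4879, 0.1958, 0.1007]
tool_rot: [-3.132, -0.241, 0.0]
contact_force: [1.0, 0.8, 0.3]
opening: 0.0195
grip_force: 48.9
{'t': 38.9, 'tool_pos': [0.4879, 0.1958, 0.1007], 'tool_rot': [-3.1322, -0.2414, 0.0], 'contact_force': [0.9928, 0.7605, 0.3458], 'wrist_torque': [0.1005, -0.2663, 0.0304], 'opening': 0.0195, 'grip_force': 48.8533}
```

```bash
python3 -m handwheel '[{"gripper":1,"offset":[-2.4,0,3.7],"rotation":[0,0,0]},{"gripper":1,"offset":[-4.5,0,7.4],"rotation":[0,0,0]},{"gripper":1,"offset":[-6.5,0,11.3],"rotation":[0,0,0]},{"gripper":1,"offset":[-8.3,0,15.2],"rotation":[0,0,0]},{"gripper":1,"offset":[-9.9,0,19.3],"rotation":[0,0,0]},{"gripper":1,"offset":[-11.3,0,23.4],"rotation":[0,0,0]},{"gripper":1,"offset":[-12.7,0,28.4],"rotation":[0,0,0]},{"gripper":1,"offset":[-12.7,0,28.4],"rotation":[0,0,0]}]' 50
python3 -c "
from h import *
st()"
```

```text
t: 39.9
tool_pos: [0.4755, 0.1938, 0.0721]
tool_rot: [3.132, 0.241, -0.001]
contact_force: [3.1, 0.7, -2.2]
opening: 0.0189
grip_force: 48.8
{'t': 39.9, 'tool_pos': [0.4755, 0.1938, 0.0721], 'tool_rot': [3.1321, 0.2414, -0.0008], 'contact_force': [3.0709, 0.6818, -2.1879], 'wrist_torque': [0.1342, -0.3171, 0.0541], 'opening': 0.0189, 'grip_force': 48.8211}
```

```bash
python3 -m handwheel '[{"gripper":1,"offset":[-0.3,0,1],"rotation":[0,0,0]},{"gripper":1,"offset":[-0.6,0,2],"rotation":[0,0,0]},{"gripper":1,"offset":[-0.9,0,3],"rotation":[0,0,0]},{"gripper":1,"offset":[-1.1,0,4],"rotation":[0,0,0]},{"gripper":1,"offset":[-1.3,0,5],"rotation":[0,0,0]},{"gripper":1,"offset":[-1.4,0,5.5],"rotation":[0,0,0]},{"gripper":1,"offset":[-1.5,0,6],"rotation":[0,0,0]},{"gripper":1,"offset":[-1.5,0,6],"rotation":[0,0,0]}]' 50
python3 -c "
from h import *
feel(2)"
```

```text
t: 40.9
tool_pos: [0.4745, 0.1937, 0.0669]
tool_rot: [-3.132, -0.241, -0.001]
contact_force: [2.2, 1.4, 0.1]
opening: 0.0191
grip_force: 49.0
[2.8 1.2 0.6] [ 0.07 -0.35  0.02] [0.4745 0.1937 0.0669] 49.0 40.95
[1.6 0.7 1.1] [ 0.12 -0.33  0.02] [0.4745 0.1937 0.0669] 49.0 41.0
knob up expected [342.1 208. ] seen (0, 0) 0.0
```

```bash
python3 -m handwheel '[{"gripper":1,"offset":[0.3,0,0.5],"rotation":[0,0,0]},{"gripper":1,"offset":[0.5,0,1],"rotation":[0,0,0]},{"gripper":1,"offset":[0.5,0,1.5],"rotation":[0,0,0]},{"gripper":1,"offset":[0.5,0,2],"rotation":[0,0,0]},{"gripper":1,"offset":[0.5,0,2.3],"rotation":[0,0,0]},{"gripper":1,"offset":[0.5,0,2.6],"rotation":[0,0,0]},{"gripper":1,"offset":[0.5,0,3],"rotation":[0,0,0]},{"gripper":1,"offset":[0.5,0,3],"rotation":[0,0,0]}]' 50
python3 -c "
from h import *
feel(2)"
```

```text
t: 42.0
tool_pos: [0.4744, 0.1937, 0.0646]
tool_rot: [3.132, 0.242, -0.003]
contact_force: [-5.8, -1.1, 8.2]
opening: 0.019
grip_force: 49.5
[-4.9 -1.3  8.3] [-0.12  0.82  0.03] [0.4744 0.1937 0.0646] 49.5 42.05
[-4.8 -1.   8. ] [-0.12  0.84  0.01] [0.4744 0.1937 0.0646] 49.5 42.1
knob up expected [342.  209.1] seen (0, 0) 0.0
```

```bash
python3 -m handwheel '[{"gripper":1,"offset":[-0.3,0,0.2],"rotation":[0,0,0]},{"gripper":1,"offset":[-0.6,0,0.4],"rotation":[0,0,0]},{"gripper":1,"offset":[-0.6,0,0.6],"rotation":[0,0,0]},{"gripper":1,"offset":[-0.6,0,0.8],"rotation":[0,0,0]},{"gripper":1,"offset":[-0.6,0,1],"rotation":[0,0,0]},{"gripper":1,"offset":[-0.6,0,1.2],"rotation":[0,0,0]},{"gripper":1,"offset":[-0.6,0,1.4],"rotation":[0,0,0]},{"gripper":1,"offset":[-0.6,0,1.4],"rotation":[0,0,0]}]' 50
python3 - <<'E'
from h import *
s=feel(2)
u=np.radians(8.8);ux=np.array([np.cos(u),np.sin(u)]);og=np.array([.5925,.212])-.0044*ux
for h in (0,.05,.1): print(h,[*(og+(-.028-.087*np.cos(h+.139))*ux).round(4),round(.071+.087*np.sin(h+.139),4)])
E
```

```text
t: 43.1
tool_pos: [0.4744, 0.1937, 0.0643]
tool_rot: [3.132, 0.242, -0.001]
contact_force: [-7.2, -1.2, 13.1]
opening: 0.0192
grip_force: 49.8
[-6.6 -0.8 13. ] [-0.22  1.08  0.  ] [0.4744 0.1937 0.0643] 49.8 43.15
[-6.4 -2.1 12.2] [-0.2   1.07  0.04] [0.4744 0.1937 0.0643] 49.8 43.2
knob up expected [342.  209.3] seen (0, 0) 0.0
0 [np.float64(0.4753), np.float64(0.1939), np.float64(0.0831)]
0.05 [np.float64(0.476), np.float64(0.194), np.float64(0.0873)]
0.1 [np.float64(0.4769), np.float64(0.1941), np.float64(0.0916)]
```

Force rises with no further travel, so the handle is on its stop. Unloading, letting go, rising and checking.

```bash
python3 -m handwheel '[{"gripper":1,"offset":[0,0,-1.5],"rotation":[0,0,0]},{"gripper":-1,"offset":[0,0,-1.5],"rotation":[0,0,0]},{"gripper":-1,"offset":[0,0,-1.5],"rotation":[0,0,0]},{"gripper":-1,"offset":[0,0,-1.5],"rotation":[0,0,0]},{"gripper":-1,"offset":[0,0,-15],"rotation":[0,0,0]},{"gripper":-1,"offset":[0,0,-50],"rotation":[0,0,0]},{"gripper":-1,"offset":[0,0,-90],"rotation":[0,0,0]},{"gripper":-1,"offset":[0,0,-110],"rotation":[0,0,0]}]' 50
python3 - <<'E'
from h import *
for i in range(3): ctrl.get_image('top')
st();s=ctrl.get_image('side');w=ctrl.get_image('wrist')
u=np.radians(8.8);ux=np.array([np.cos(u),np.sin(u)]);og=np.array([.5925,.212])-.0044*ux
for h in(0,.05,.1,.2):
    P=[*(og+(-.028-.087*np.cos(h+.139))*ux),.071+.087*np.sin(h+.139)];print(h,np.round(P,4),np.round(proj(s,P),1),np.round(proj(w,P),1))
show(s,205,315,215,282)
m=(w['image'].max(2)<45).astype(np.uint8)*255;m[300:]=0;m[:,:215]=0;m[:,305:]=0
dt=cv2.distanceTransform(m,cv2.DIST_L2,5);print('wrist knob',cv2.minMaxLoc(dt))
E
```

```text
t: 44.2
tool_pos: [0.4757, 0.194, 0.1761]
tool_rot: [-3.131, -0.241, -0.008]
contact_force: [-0.3, 0.5, -0.5]
opening: 0.0855
grip_force: 0.0
{'t': 44.35, 'tool_pos': [0.4749, 0.1938, 0.1735], 'tool_rot': [-3.1319, -0.2413, -0.0035], 'contact_force': [0.2234, -0.1353, -0.7577], 'wrist_torque': [-0.0207, -0.0165, 0.0373], 'opening': 0.0857, 'grip_force': 0.0}
0 [0.4753 0.1939 0.0831] [294.4 235.1] [258.  194.3]
0.05 [0.476  0.194  0.0873] [294.1 232.9] [258. 195.]
0.1 [0.4769 0.1941 0.0916] [293.6 230.8] [258.  195.5]
0.2 [0.4794 0.1945 0.0999] [292.3 226.5] [258.  195.6]
215     oo    o      o   o o   oo   o    o o  o  o                 o     o o  o  o o                              
217  o o                o      o                  o  o      o         o         oo o +                            
219        o     o       o                oo           oo                 oo       o +++                          
221       o  o              o                            o  o  o   oo o            o ++++                         
223 o       ooo          oo oooo o  o   o    oo  oo      o    
[... 2744 characters left out ...]
oooooooo.++######################++######+++++++++++++++++++++++++++
273   +##+..oo.+##.........ooooooooooooooooo+##+++#############++++++++++++++++##+#####++++++#++++++++++++++++++++
275    ++++++++#####+...o..ooooooooooooooooo.......+++++++++###########+##+#####+########+++++++++++++++++++++++++
277    +#++++++++########+.ooo..++++#+++++..........+#++#+++++#++###+++###++#++#++########++++++++++++++++++++++++
279  o +#+++++++++++#####+++........................+##++##+++++++#####++##+######+######+++++++++++++++++++++++++
281     +#++++++++++++++#+...............+###+.....+++#+#####+#####++#+##+#+#++##+###+###+++++++++++++++++++++++++
wrist knob (0.0, 10.984498977661133, (0, 0), (258, 198))
```

The knob is down at about (299,235). For certainty I press its top with shut fingers, which also measures its height (0.094 m if fully down).

```bash
python3 -c "
from h import *
print(go([.4738,.1936,.098],np.radians(8.8)))"
python3 -m handwheel '[{"gripper":1,"offset":[-1,0,0],"rotation":[0,0,0]},{"gripper":1,"offset":[-1,0,0],"rotation":[0,0,0]},{"gripper":1,"offset":[-1,0,10],"rotation":[0,0,0]},{"gripper":1,"offset":[-1,0,30],"rotation":[0,0,0]},{"gripper":1,"offset":[-1,0,50],"rotation":[0,0,0]},{"gripper":1,"offset":[-1,0,65],"rotation":[0,0,0]},{"gripper":1,"offset":[-1,0,71],"rotation":[0,0,0]},{"gripper":1,"offset":[-1,0,73],"rotation":[0,0,0]}]' 30
python3 -c "
from h import *
feel(2);st()"
```

```text
([0.6, -0.2, 72.8], [0.0, 0.003, 0.0])
t: 45.45
tool_pos: [0.4732, 0.1935, 0.0991]
tool_rot: [3.132, 0.241, -0.001]
contact_force: [-0.2, 0.1, 0.8]
opening: 0.0002
grip_force: 0.0
[-0.  -0.3  0.1] [-0.   -0.03  0.06] [0.4734 0.1935 0.0994] 0.0 45.5
[-0.9  0.9  1.1] [ 0.   -0.01 -0.04] [0.4736 0.1935 0.0999] 0.0 45.55
knob up expected [343.9 190.1] seen (389, 150) 1.0
{'t': 45.55, 'tool_pos': [0.4736, 0.1935, 0.0999], 'tool_rot': [-3.1322, -0.2412, -0.0011], 'contact_force': [-0.8903, 0.8679, 1.0971], 'wrist_torque': [0.0012, -0.0054, -0.0379], 'opening': 0.0003, 'grip_force': 0.0}
```

```bash
python3 -m handwheel '[{"gripper":1,"offset":[0,0,1],"rotation":[0,0,0]},{"gripper":1,"offset":[0,0,2],"rotation":[0,0,0]},{"gripper":1,"offset":[0,0,3],"rotation":[0,0,0]},{"gripper":1,"offset":[0,0,4],"rotation":[0,0,0]},{"gripper":1,"offset":[0,0,5],"rotation":[0,0,0]},{"gripper":1,"offset":[0,0,5.5],"rotation":[0,0,0]},{"gripper":1,"offset":[0,0,6],"rotation":[0,0,0]},{"gripper":1,"offset":[0,0,6],"rotation":[0,0,0]}]' 30
python3 -c "
from h import *
feel(2)"
```

```text
t: 46.55
tool_pos: [0.4738, 0.1936, 0.0941]
tool_rot: [-3.132, -0.241, -0.002]
contact_force: [-0.6, -1.0, 3.8]
opening: -0.0004
grip_force: 1.8
[ 0.  -0.5  4. ] [-0.03  0.04 -0.01] [0.4738 0.1936 0.0941] 2.0 46.6
[ 0.  -0.4  4.5] [-0.02 -0.06 -0.02] [0.4738 0.1936 0.0941] 2.1 46.65
knob up expected [343.6 193.3] seen (392, 153) 1.0
```

```bash
python3 -m handwheel '[{"gripper":1,"offset":[0,0,0.5],"rotation":[0,0,0]},{"gripper":1,"offset":[0,0,1],"rotation":[0,0,0]},{"gripper":1,"offset":[0,0,1.5],"rotation":[0,0,0]},{"gripper":1,"offset":[0,0,2],"rotation":[0,0,0]},{"gripper":1,"offset":[0,0,2.5],"rotation":[0,0,0]},{"gripper":1,"offset":[0,0,3],"rotation":[0,0,0]},{"gripper":1,"offset":[0,0,3],"rotation":[0,0,0]},{"gripper":1,"offset":[0,0,3],"rotation":[0,0,0]}]' 30
python3 -c "
from h import *
feel(2)"
```

```text
t: 47.65
tool_pos: [0.4755, 0.1939, 0.0933]
tool_rot: [-3.132, -0.241, -0.008]
contact_force: [-0.6, -1.6, 12.2]
opening: 0.0001
grip_force: 5.9
[-1.  -0.3 11.7] [-0.09  0.15  0.02] [0.4754 0.1939 0.0933] 5.9 47.7
[-1.5 -0.2 12. ] [-0.16  0.13 -0.01] [0.4755 0.1939 0.0933] 5.9 47.75
knob up expected [342.8 194. ] seen (339, 162) 1.0
```

The knob's top is at 0.0935 m and doesn't give, so the handle is fully down. Retreating and handing in.

```bash
python3 -m handwheel '[{"gripper":1,"offset":[0,0,-3],"rotation":[0,0,0]},{"gripper":1,"offset":[0,0,-15],"rotation":[0,0,0]},{"gripper":1,"offset":[0,0,-45],"rotation":[0,0,0]},{"gripper":1,"offset":[0,0,-75],"rotation":[0,0,0]},{"gripper":1,"offset":[0,0,-100],"rotation":[0,0,0]},{"gripper":1,"offset":[0,0,-110],"rotation":[0,0,0]},{"gripper":1,"offset":[0,0,-110],"rotation":[0,0,0]},{"gripper":1,"offset":[0,0,-110],"rotation":[0,0,0]}]' 30
python3 -c "
from h import *
s=ctrl.get_image('side');show(s,205,315,225,275,2);st()
print(ctrl.finish_job())"
```

```text
t: 48.75
tool_pos: [0.4725, 0.1932, 0.1989]
tool_rot: [3.132, 0.241, -0.004]
contact_force: [-0.5, 0.4, 0.1]
opening: 0.0
grip_force: 0.0
225 o+++++oooooooooo        oooooo           +++           
229       oooooooooo.ooooo ++++    o oo  o    o++##        
233    o  oooooooooo   oo    ooo             +++#####   ooo
237       .ooooooooo.  ooooo       +++++++++++++#+.o#      
241       .oooooooooo oo..oo++++++++#+++    o    ++       o
245 o     .ooooooooooo.oooooo+#+.. o  o        o     o     
249   o   .ooooooooooo.o...oo.oooooo           oo o    o   
253       .o.ooooooooo.ooooooooooooooo...ooooo....ooo      
257   o   +..ooooooooooooooooooooooo..ooooooooooooooo      
261       +....ooooooooo.oooooooooooooooooooooooooooo++...+
265       +....oooooooooooooooooooooooooooooooooooooo++++++
269     o  .....oooooooooooooooooooo+########++++++++++++++
273  +#.o.#.....oooooooo+#+#######++++++++####+++++++++++++
{'t': 48.8, 'tool_pos': [0.4724, 0.1933, 0.1988], 'tool_rot': [3.1318, 0.2414, -0.0044], 'contact_force': [-0.2987, 0.1902, -0.2516], 'wrist_torque': [0.0609, 0.0108, 0.0048], 'opening': -0.0001, 'grip_force': 0.0}
the job is handed in; nothing more can be done
None
```

I handed the job in at 48.8 s: the coupler is home and level on the ball, the handle is pressed fully down and the arm is clear, but the handle fell to about 0.3 on the first lowering, so I set the coupler back on the bench, raised it again to roughly 0.75 by camera (full is 0.85) and seated it on the second try.

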